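# Turn the drying coaster with the turner

### The arm

A 6-joint arm with a two-finger parallel gripper is mounted at the origin on the work surface. World frame = base frame: x ahead of the robot, y to its left, z up, the work surface at z = 0. Lengths are in mm, angles in rad, forces in N, time in s.
With the tool pointing down it reaches from about 350 to 875 mm from the base axis. Payload 4.2 kg.
Tool frame: the origin (TCP) lies at the very end of the fingers, on their centre line; the grasp point (between the pads) lies 19 mm behind it; z points along the fingers, y is the line along which they close (so a half turn about z gives the same grasp; the last joint's range is limited). The gripper opens to 85 mm and grips with 20 to 120 N. Pads are 22 mm wide; open, the fingers measure 114 mm over their backs; the gripper's body (76 mm by 85 mm) begins 54 mm behind the grasp point. The pads swing forward as they close: fully open they stand 13 mm farther back than shut.
Start: joints at [1.445, 0.385, 0.008, 0, -1.194, -0.259], TCP at [234.575, 579.287, 231.312] pointing down, gripper open.
Joint ranges: [-3.14, 3.14], [-1.21, 2.06], [-1.07, 1.41], [-3.16, 2.05], [-2.99, -0.16], [-3.1, 3.1]. Speed limits (rad/s): [2.79, 2.79, 3.14, 3.14, 3.14, 3.14].

### API

Orientations are given as a unit quaternion [x, y, z, w].
In Python, from bench import arm gives the robot as it stands. The module is installed in compiled form; this text tells all that it offers.
- The arm moves only by the tool drive_tool, never from a script. Its argument "targets" is a list of rows, each a list of 5 numbers: the closure, from -1 (fully open) to 1 (shut), then the shift along the tool's x, y, z in mm, then the turn about the tool's z in degrees. In form: [[grip, tx, ty, tz, roll], ...]. A call has 1 to 12 rows; each row is the pose to reach, as a shift and turn from the pose commanded when the call began, along the tool's axes at that moment; what a row does not reach only later rows make up. A row lasts 1/10 s, in which the tool goes at most 50 mm and 8.59 degrees, less where a joint would pass 70% of its speed; a pose out of reach is approached as far as the arm can. A call with a gripper value outside its range is refused whole. The fingers move at their own pace and stop on an object; the grip force is fixed at half the most. Time passes only in rows, so rows that repeat a pose let the fingers close. It gives the time, the measured TCP pose, the force, the opening and the grip force at its end, in the units of the state.
- arm.read_state(): the state, without advancing time (a new reading comes with each control period).
- arm.get_image(name): name is "side" or "top" or "wrist"; returns the picture (400x640x3 uint8, blue, green, red); there is no depth.
- arm.camera_params(name): a dict with "fov_y" (degrees; the focal length in pixels is half the picture's height over the tangent of half this angle, whatever the lens; pixels are square), "cx", "cy" (the principal point, pixels), "rvec" (rotation vector, rad) and "tvec" (3), from world to camera coordinates, as OpenCV has them; the wrist camera has in their place "tool_from_camera" (4x4, takes a point from camera to tool coordinates, whose origin is the TCP and whose axes are the flange's). Camera axes: x right, y down, z forward; pixel columns grow to the right and rows downward; lengths in mm; the calibration is good to about 2 mm. A picture is of the moment at which its call begins: read the wrist's pose just before it. camera_params takes no time and is no camera call.
- arm.job_done(): hands the job in; it is judged then, once.
The state is a dict: "clock": time; "joints": joint angles; "joint_vel": joint speeds; "joint_efforts": joint torques, N m; "position": TCP position; "ee_rot": TCP orientation; "contact_force": force on the tool from outside, world axes, zero at the start; "wrist_torque": the same for the moment, N m; "gripper_width": finger opening in mm; "grasp_force": force on a finger pad.
Only numpy, scipy, OpenCV 4.12 (cv2) and the standard library are available. Lean on these libraries where they do the work, as an engineer would, in place of code of your own. Each camera call takes 0.05 s, during which the arm holds its last target. There are 200 camera calls.

### The job

The freshly disinfected turquoise coaster has to dry on its other face: lift the grey pill organiser off the drip rack and set it upright in the wooden tray, then take the turner by its handle, slip its blade under the coaster and, with a roll of the wrist that tips blade and coaster together, flip the coaster over the middle rib so that it lies flat, ringed side up, in the other bay of the rack. Keep the gripper off the coaster and lay the turner back on its rest as it was. Do not push the other things on the table about or knock them over.

Things in the scene. Friction and masses are not known exactly. Their poses are not given: they have to be found in the camera images.
- rack: Wooden drip rack, fixed, 120 (x) by 236 mm (y), origin under its centre; open -x end faces the robot. Two bays, +y and -y, parted by a rib at y=0, 6 mm thick, 26 mm high (like lips at y=+-115). Each bay has two slats along x, 10 wide, 112 long, tops at 20 mm, at y=+-15 and +-83 mm: between them a channel 58 mm wide, centre y=+-49, from 4 mm (base board) to 20 mm height, for the blade.
- coaster: Turquoise silicone coaster, square, 100 x 100 x 8 mm, about 70 g, lying parallel on the slats of one bay (either). Origin at its very centre, 57 mm from the rib; z points out of its plain face (up at first); the other has moulded rings. Its inner edge is 4 mm from the rib, which stands 6 mm above the slats: it pivots there when its outer side is raised. Shoved over fast, it flies past the bay.
- organiser: Grey pill organiser with eight flaps (fixed), 55 (its x) by 100 (its y) by 30 mm high, about 130 g, on the slats of the bay without the coaster, long side along the rack's y. Origin at the centre of its underside, z up. Grip it across the 55 mm.
- tray: Fixed shallow wooden tray with room for the organiser, 140 mm (x) by 180 mm (y) outside, walls 5 mm thick and 12 mm high, floor 5 mm thick. Origin under its centre on the table. The tray stands to one side of the rack and the turner rest to the other, either way round.
- turner: Offset steel turner, 200 mm long, 120 g. Origin at the level of the blade's underside, below the middle of the handle; x points to the tip, z up. Handle: black bar 14 wide (y), 18 high, x=-50 to 45, centreline z=46 mm; grip it across y at x=0. A sloping neck 16 mm wide leads down to the flat blade, 42 wide, 2.5 thick, x=60 to 150, z=0 to 2.5 mm.
- rest: Fixed aluminium turner rest, origin on the table. Foot plate 4 mm thick, 70 wide, x=-60 to 160 mm; saddle at x=-40, 12 long, top at 41 mm, cheeks 34 mm apart and 8 high. The turner lies with its axes along the rest's, its origin 4 mm above the rest's: blade on the plate, rear of the handle in the saddle, handle towards the robot.
- charger: Bystander: white hearing aid charger, 70 x 95 mm, 40 mm high, origin under its centre.
- batteries: Bystander: transparent battery blister rack, 45 x 80 mm, 91 mm high, origin under its centre.
- clipper: Bystander: steel nail clipper lying flat, 80 x 13 mm along its x, 14 mm high, origin under its centre.
- glasses_case: Bystander: dark wooden glasses case, 60 mm (x) by 160 mm (y), 33 mm high, origin under its centre.
- medicine: Bystander: amber glass medicine jar, 48 mm diameter, 85 mm high, origin under its centre.
- mug: Bystander: white mug with a handle at its +y side, 76 mm diameter, 85 mm high, origin under its centre.
There are look-alikes about, which are no part of the job. What is shaped like the rest but green is not meant.

How it is judged (in metres and radians):
On the way, in this order (a step that is already met when the one before it is completed fails the run):
1. the pill organiser stands upright in the wooden tray, let go (x of organiser in the frame of tray between -0.045 and 0.045 m and y of organiser in the frame of tray between -0.055 and 0.055 m and height (world z) of organiser below 0.012 m and angle between organiser's own z axis and vertical below 0.1 rad and contact force between the fingers and organiser below 0.1 N), for 0.2 s.
2. the turner, rolled by at least 30 degrees, bears the coaster tipped by at least 30 degrees ((angle between turner's own y axis and vertical below 1.047 rad or angle between turner's own y axis and vertical above 2.094 rad) and angle between coaster's own z axis and vertical above 0.524 rad and contact force between turner and coaster above 0.02 N), for 0.02 s.
At the end, for the whole second after the job is handed in: Coaster ringed side up in the other bay, within 10 degrees of flat, 70 mm or more from its start, centre within 80 mm across and 35 mm along of the rack's. Organiser upright in the tray, within 45 x 55 mm of its centre. Turner level on its rest, within 20 mm along, 15 across, 5 up. All still (angle between coaster's own z axis and vertical above 2.967 rad and distance of coaster from where it was at the start of the episode above 0.07 m and y of coaster in the frame of rack between -0.08 and 0.08 m and x of coaster in the frame of rack between -0.035 and 0.035 m and linear speed of each of coaster, turner below 0.02 m/s and x of organiser in the frame of tray between -0.045 and 0.045 m and y of organiser in the frame of tray between -0.055 and 0.055 m and height (world z) of organiser below 0.012 m and angle between each of organiser, turner's own z axis and vertical below 0.1 rad and x of turner in the frame of rest between -0.02 and 0.02 m and y of turner in the frame of rest between -0.015 and 0.015 m and height (world z) of turner below 0.009 m); the robot touches nothing.
It fails at once if the gripper or arm touches the coaster (contact force between any of the fingers, the arm and coaster above 0.3 N).
It fails at once if the organiser is tipped over (angle between organiser's own z axis and vertical above 0.7 rad).
It fails at once if a bystander is pushed more than 20 mm or knocked over (distance of any of charger, batteries, clipper, glasses_case, medicine, mug from where it was at the start of the episode above 0.02 m or angle between any of batteries, medicine, mug's own z axis and vertical above 0.5 rad).
It also fails if it takes over 58 s, if anything falls off the work surface, if the arm or the gripper's body presses on something with over 40 N, if the wrist force passes 120 N, or if a joint passes its speed limit or range.

## Working session

There is one attempt and no reset: what is moved stays moved. The work goes in short steps, Python scripts to look and compute and a tool call to move; the robot and the scene stay as the last step left them, time stands still between calls to the robot, and variables do not carry over. Pictures are saved under pics/ and viewed, at most 10 in all, crops included, and the job is handed in when it is done.

Besides the shell and the picture viewer there is one more tool, called after "Emit:" as a command line: name --pt "numbers of a row" for each row, then --argument value for the rest. drive_tool: Moves the arm, as the interface text tells. Its arguments: {"type":"object","properties":{"targets":{"type":"array","items":{"type":"array","items":{"type":"number"}}}},"required":["targets"]}

```bash
mkdir -p pics
cat > h.py <<'E'
import numpy as np, cv2
from scipy.spatial.transform import Rotation as R
from bench import arm
def cam(name):
    p=arm.camera_params(name); f=200/np.tan(np.radians(p["fov_y"])/2)
    if "rvec" in p:
        Rw=cv2.Rodrigues(np.array(p["rvec"],float))[0]; t=np.array(p["tvec"],float).ravel()
        return f,p["cx"],p["cy"],Rw,t
    s=arm.read_state(); T=np.array(p["tool_from_camera"]); W=np.eye(4)
    W[:3,:3]=R.from_quat(s["ee_rot"]).as_matrix(); W[:3,3]=s["position"]
    C=np.linalg.inv(W@T); return f,p["cx"],p["cy"],C[:3,:3],C[:3,3]
def ray(c,uv,z):
    f,cx,cy,Rw,t=c; d=Rw.T@np.array([(uv[0]-cx)/f,(uv[1]-cy)/f,1]); o=-Rw.T@t
    return o+d*(z-o[2])/d[2]
def proj(c,X):
    f,cx,cy,Rw,t=c; q=Rw@np.array(X,float)+t; return np.array([f*q[0]/q[2]+cx,f*q[1]/q[2]+cy])
E
python3 - <<'E'
from h import *
for n in("top","side"):
    c=cam(n); cv2.imwrite(f"pics/{n}0.png",arm.get_image(n)); print(n,c, -c[3].T@c[4])
print(arm.camera_params("wrist")); s=arm.read_state(); print(s)
E
```

```text
top (np.float64(494.2536457693312), 321.64629483562493, 201.4649193754207, array([[-0.0143832 , -0.99965183,  0.02212119],
       [-0.99238767,  0.01156548, -0.12260892],
       [ 0.12231039, -0.0237163 , -0.9922085 ]]), array([ -14.10651696,  466.93548805, 1265.44783287])) [ 308.40070302   10.50980934 1313.15060515]
side (np.float64(448.53881523534693), 316.26215754099974, 198.86851460850994, array([[ 0.98889486, -0.1481003 ,  0.01237944],
       [-0.10646693, -0.76408522, -0.63626926],
       [ 0.10369062,  0.6278854 , -0.77136773]]), array([-461.39709754,   75.17859162, 1246.79982589])) [ 334.99581116 -793.73761113 1015.28681627]
{'fov_y': 68.03012624513097, 'cx': 319.8257607280981, 'cy': 200.23463694466594, 'tool_from_camera': array([[ 9.57997205e-05, -9.56727649e-01, -2.90984872e-01,
         7.32810551e+01],
       [ 9.99999458e-01, -2.09962796e-04,  1.01956118e-03,
         4.63221442e-01],
       [-1.03653837e-03, -2.90984812e-01,  9.56727111e-01,
        -1.42800113e+02],
       [ 0.00000000e+00,  0.00000000e+00,  0.00000000e+00,
         1.00000000e+00]])}
{'clock': 0.1, 'joints': array([ 1.44461371e+00,  3.85475458e-01,  6.81559953e-03, -4.69189892e-04,
       -1.19398445e+00, -2.58575966e-01]), 'joint_vel': array([ 0.00034629, -0.00142789,  0.00195139,  0.00018033, -0.00030461,
        0.00030902]), 'joint_efforts': array([-4.09132672e-04, -3.93319523e+01,  1.88929564e+01,  4.19799373e+00,
       -2.59580775e-03,  5.57902567e-06]), 'position': array([234.38070916, 578.85025029, 230.34921094]), 'ee_rot': array([ 9.81535117e-01, -1.91279673e-01, -1.56458579e-04,  9.36389095e-04]), 'contact_force': array([-0.54197417,  0.0654999 , -0.95351317]), 'wrist_torque': array([0.00412252, 0.03045639, 0.00181479]), 'grasp_force': 0.0, 'gripper_width': 85.26614651039408}
```

View pics/top0.png

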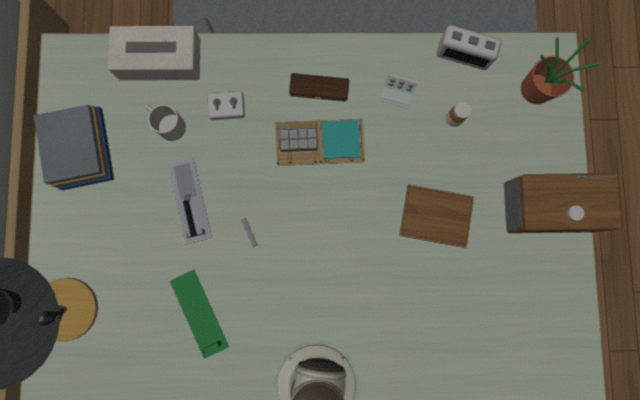

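View pics/side0.png

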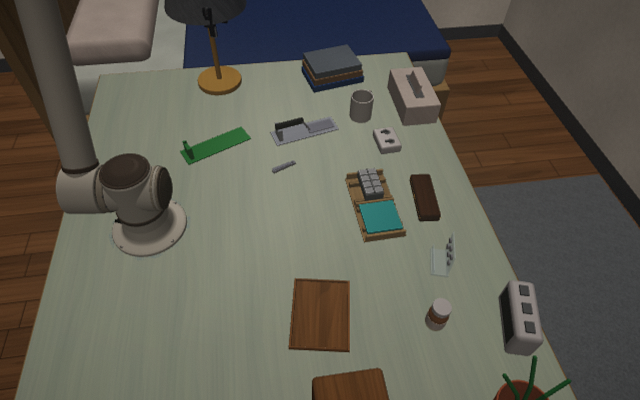

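The top view shows the rack at about (320,142). The organiser is in its left (+y) bay at (297,138), and the coaster is in the right bay at (342,138). The tray is at (437,215). The grey rest, holding the turner with its black handle, is at (188,203); the green look-alike is at (199,315). The side view agrees: rest at (304,130), green at (215,145). Next I'll measure and enlarge.

Run:
```python
from h import *
top=cv2.imread("pics/top0.png"); ct=cam("top"); cs=cam("side")
print("tcp",proj(ct,[234,579,230]),proj(cs,[234,579,230]),"base",proj(ct,[0,0,0]),proj(cs,[0,0,0]))
hsv=cv2.cvtColor(top,cv2.COLOR_BGR2HSV)
def rect(mask,roi,z,name):
    m=np.zeros_like(mask); x0,y0,x1,y1=roi; m[y0:y1,x0:x1]=mask[y0:y1,x0:x1]
    m=cv2.morphologyEx(m,cv2.MORPH_OPEN,np.ones((2,2)))
    cn=max(cv2.findContours(m,0,2)[0],key=cv2.contourArea)
    P=np.array([ray(ct,p[0],z)[:2] for p in cn],np.float32)
    (c,s,a)=cv2.minAreaRect(P); b=cv2.boxPoints((c,s,a)); e=b[1]-b[0]; f=b[2]-b[1]
    L=e if np.hypot(*e)>np.hypot(*f) else f
    print(name,np.round(c,1),np.round(s,1),"long axis deg",round(np.degrees(np.arctan2(L[1],L[0]))%180,1))
inr=lambda lo,hi:cv2.inRange(hsv,lo,hi)
rect(inr((80,100,60),(100,255,255)),(310,110,375,170),28,"coaster")
wood=cv2.bitwise_or(inr((5,60,40),(25,255,255)),inr((80,100,60),(100,255,255)))
grey=inr((0,0,60),(180,45,255)) 
m=wood.copy(); m[115:170,270:325]|=grey[115:170,270:325]
rect(wood,(270,110,375,175),23,"rack")
rect(wood,(390,175,485,255),12,"tray")
rect(inr((100,8,50),(150,90,200)),(272,120,322,158),50,"org")
rect(inr((105,0,110),(170,80,255)),(160,150,220,250),4,"rest")
rect(inr((0,0,0),(180,255,45)),(170,180,215,245),59,"handle")
for n,b in(("a",top[100:250,150:270]),):
    cv2.imwrite("pics/crop1.png",cv2.resize(np.hstack([top[150:250,155:255],top[105:205,270:370]]),None,fx=4,fy=4,interpolation=2))
for u in((190,165),(205,238),(185,210),(300,138),(345,138)): print(u,hsv[u[1],u[0]])
```

```text
tcp [ 43.92913446 301.62506203] [219.94891712  33.11847131] base [316.13662683 383.83874887] [150.27359772 225.91416838]
coaster [631.7 -76.4] [97.6 97.3] long axis deg 2.0
rack [626.2 -19.8] [118.1 235.2] long axis deg 91.8
tray [ 425.1 -328.1] [179.3 139.4] long axis deg 78.9Traceback (most recent call last):
  File "<stdin>", line 20, in <module>
  File "<stdin>", line 8, in rect
ValueError: max() iterable argument is empty
```

```bash
cat > m.py <<'E'
from h import *
top=cv2.imread("pics/top0.png"); ct=cam("top"); hsv=cv2.cvtColor(top,cv2.COLOR_BGR2HSV)
cv2.imwrite("pics/crop1.png",cv2.resize(np.hstack([top[150:250,155:255],top[105:205,270:370]]),None,fx=4,fy=4,interpolation=2))
for u in((190,165),(178,180),(205,238),(190,215),(300,138),(285,140),(345,138),(230,190)): print(u,top[u[1],u[0]],hsv[u[1],u[0]])
E
python3 m.py
```

```text
(190, 165) [123 118 115] [109  17 123]
(178, 180) [111 106 103] [109  18 111]
(205, 238) [123 119 116] [107  15 123]
(190, 215) [23 23 25] [ 0 20 25]
(300, 138) [87 87 85] [90  6 87]
(285, 140) [100 102  99] [ 70   8 102]
(345, 138) [114 119  53] [ 88 141 119]
(230, 190) [121 134 127] [ 46  25 134]
```

View pics/crop1.png

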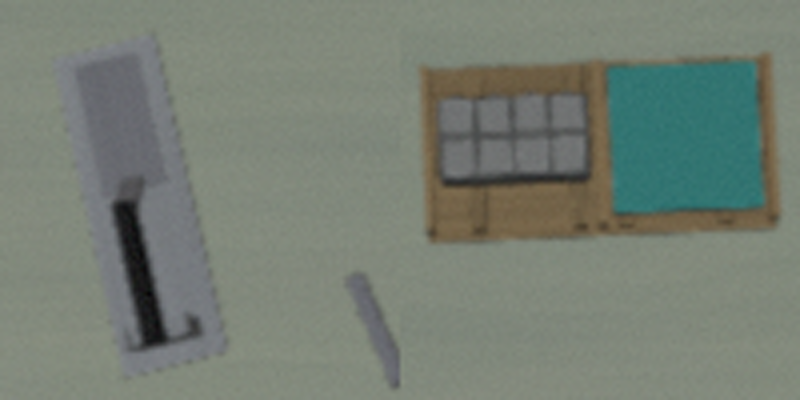

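The crop shows the grey rest with corners (55,58), (157,35), (228,345), (125,378). The turner lies on it, with its black handle running from (125,200) to (152,345). This is the aluminium rest; the other one is green. The organiser is in the left bay, and the coaster is plain side up in the right bay.

Run:
```python
from h import *
ct=cam("top"); a=lambda u,v:(155+u/4,150+v/4); b=lambda u,v:(270+(u-400)/4,105+v/4)
P=np.array([ray(ct,a(*q),4) for q in((55,58),(157,35),(228,345),(125,378))])
front=(P[0]+P[1])/2; back=(P[2]+P[3])/2; d=front-back; L=np.linalg.norm(d); d/=L
print("rest len",L,"yaw",np.degrees(np.arctan2(d[1],d[0])),"origin",back+60*d, front-160*d)
h=np.array([ray(ct,a(*q),59) for q in((124,202),(152,342))]); e=h[0]-h[1]; print("handle",np.linalg.norm(e),np.degrees(np.arctan2(e[1],e[0])),h[1]+50*e/np.linalg.norm(e),h)
O=np.array([ray(ct,b(*q),50) for q in((438,98),(585,95),(588,175),(443,180))]); print("org",O.mean(0),np.round(O,0))
for n,u,z in(("clip",(249,232),14),("mug",(163,115),85),("charger",(225,103),40),("glasses",(319,85),33),("batt",(400,82),60),("med",(460,108),85)): print(n,ray(ct,u,z)[:2].round())
```

```text
rest len 217.14814462434455 yaw 13.399033105050066 origin [428.84042135 316.77099803   4.        ] [426.06619408 316.11013334   4.        ]
handle 91.21972297601528 12.177012565524818 [429.20022702 316.73795538  59.        ] [[469.49253098 325.43254011  59.        ]
 [380.32519699 306.19132368  59.        ]]
org [628.7172591   38.75105191  50.        ] [[655.  88.  50.]
 [656.  -8.  50.]
 [603. -10.  50.]
 [600.  85.  50.]]
clip [390. 171.]
mug [686. 381.]
charger [731. 232.]
glasses [782. -18.]
batt [ 779. -231.]
med [ 699. -379.]
```

Emit:
drive_tool --pt "-1 570 354 0 66" --pt "-1 570 354 0 66" --pt "-1 570 354 0 66" --pt "-1 570 354 0 66" --pt "-1 570 354 0 66" --pt "-1 570 354 0 66" --pt "-1 570 354 0 66" --pt "-1 570 354 0 66" --pt "-1 570 354 0 66" --pt "-1 570 354 0 66" --pt "-1 570 354 0 66" --pt "-1 570 354 0 66"

```text
clock: 1.3
position: [588.9, 92.7, 231.0]
ee_rot: [0.719, -0.695, -0.0, 0.0]
contact_force: [0.9, 1.1, 0.3]
gripper_width: 85.5
grasp_force: 0.0
```

```bash
python3 -c "
from h import *
s=arm.read_state();print(s['clock'],s['joints'].round(3),s['position'].round(1));print(R.from_quat(s['ee_rot']).as_matrix().round(3))"
```

```text
1.3 [ 0.427  0.336 -0.066 -0.    -1.169 -0.393] [588.9  92.7 231. ]
[[ 0.034 -0.999 -0.001]
 [-0.999 -0.034 -0.   ]
 [ 0.     0.001 -1.   ]]
```

Emit:
drive_tool --pt "-1 0 -400 0 0" --pt "-1 0 -400 0 0" --pt "-1 0 -400 0 0" --pt "-1 0 -400 0 0" --pt "-1 0 -400 0 0" --pt "-1 0 -400 0 0" --pt "-1 0 -400 0 0" --pt "-1 0 -400 0 0" --pt "-1 0 -400 0 0" --pt "-1 0 -400 0 0"

```text
clock: 2.3
position: [938.6, 102.4, 204.3]
ee_rot: [0.719, -0.695, 0.01, -0.01]
contact_force: [0.4, 0.2, 0.4]
gripper_width: 85.4
grasp_force: 0.0
```

```bash
python3 -c "
from h import *
s=arm.read_state();print(s['clock'],s['joints'].round(3),s['position'].round(1));print(R.from_quat(s['ee_rot']).as_matrix().round(3))"
```

```text
2.3 [ 0.281  1.146  1.403  0.008 -1.801 -0.246] [938.6 102.4 204.3]
[[ 0.034 -0.999  0.028]
 [-0.999 -0.034 -0.   ]
 [ 0.001 -0.028 -1.   ]]
```

Emit:
drive_tool --pt "-1 0 -300 0 0" --pt "-1 0 -300 0 0" --pt "-1 0 -300 0 0" --pt "-1 0 -300 0 0" --pt "-1 0 -300 0 0" --pt "-1 0 -300 0 0"

```text
clock: 2.9
position: [969.3, 92.3, 162.1]
ee_rot: [0.719, -0.694, 0.026, -0.028]
contact_force: [0.2, 0.6, 0.8]
gripper_width: 85.5
grasp_force: 0.0
```

```bash
python3 -c "
from h import *
s=arm.read_state();print(s['clock'],s['joints'].round(3),s['position'].round(1));print(R.from_quat(s['ee_rot']).as_matrix().round(3))"
```

```text
2.9 [ 0.265  1.196  1.408  0.016 -1.708 -0.228] [969.3  92.3 162.1]
[[ 0.034 -0.996  0.076]
 [-0.999 -0.034  0.004]
 [-0.001 -0.077 -0.997]]
```

Emit:
drive_tool --pt "-1 0 330 -60 0" --pt "-1 0 330 -60 0" --pt "-1 0 330 -60 0" --pt "-1 0 330 -60 0" --pt "-1 0 330 -60 0" --pt "-1 0 330 -60 0"

```text
clock: 3.5
position: [735.6, 85.8, 190.9]
ee_rot: [0.718, -0.694, 0.027, -0.03]
contact_force: [-0.2, 1.3, 0.8]
gripper_width: 85.5
grasp_force: 0.0
```

```bash
python3 -c "
from h import *
s=arm.read_state();print(s['clock'],s['joints'].round(3),s['position'].round(1));print(R.from_quat(s['ee_rot']).as_matrix().round(3))"
```

```text
3.5 [ 0.343  0.568  0.197  0.025 -1.121 -0.319] [735.6  85.8 190.9]
[[ 0.034 -0.996  0.081]
 [-0.999 -0.034  0.005]
 [-0.003 -0.081 -0.997]]
```

Emit:
drive_tool --pt "-1 45 124 60 0" --pt "-1 45 124 60 0" --pt "-1 45 124 60 0" --pt "-1 45 124 60 0" --pt "-1 45 124 105 0" --pt "-1 45 124 130 0" --pt "-1 45 124 153 0" --pt "-1 45 124 153 0"

```text
clock: 4.3
position: [626.0, 37.1, 24.1]
ee_rot: [0.718, -0.695, 0.025, -0.027]
contact_force: [-0.6, -0.5, 0.0]
gripper_width: 85.7
grasp_force: 0.0
```

Run:
```python
from h import *
from scipy.optimize import least_squares
s=arm.read_state();print(s['clock'],s['joints'].round(3),s['position'].round(1),s['contact_force'].round(1))
D=[(234.38,578.85,230.35,.3855,.0068,0),(588.9,92.7,231,.336,-.066,0),(938.6,102.4,204.3,1.146,1.403,.028),(969.3,92.3,162.1,1.196,1.408,.077),(735.6,85.8,190.9,.568,.197,.081)]
p=s['position'];D.append((*p,s['joints'][1],s['joints'][2],.081))
def f(q):
    r0,L2,L3,a,h,L6=q;o=[]
    for x,y,z,j2,j3,t in D:
        rho=np.sqrt(x*x+y*y-159.7**2);e=j3-j2
        o+=[r0+L2*np.sin(j2)+L3*np.cos(e)-a*np.sin(e)+L6*np.sin(t)-rho,h+L2*np.cos(j2)+L3*np.sin(e)+a*np.cos(e)-L6*np.cos(t)-z]
    return o+[.001*(q[0]),.001*(q[5]-280)]
r=least_squares(f,[0,450,450,0,300,280],x_scale=100);print(r.x.round(1),np.round(r.fun,1))
```

```text
4.3 [ 0.327  0.568 -0.29   0.034 -0.642 -0.32 ] [626.   37.1  24.1] [-0.6 -0.5  0. ]
[  6.7 558.3 417.8  -2.  210.  339.6] [ 0.4  0.9  0.2  1.  -1.   0.5  0.8 -0.5  0.  -2.2 -0.3  0.2  0.   0.1]
```

Emit:
drive_tool --pt "1 0 0 0 0" --pt "1 0 0 0 0" --pt "1 0 0 0 0" --pt "1 0 0 0 0" --pt "1 0 0 0 0" --pt "1 0 0 -30 0" --pt "1 0 0 -60 0" --pt "1 0 0 -80 0"

```text
clock: 5.1
position: [619.7, 36.7, 108.6]
ee_rot: [0.719, -0.694, 0.027, -0.029]
contact_force: [0.9, 0.8, -1.6]
gripper_width: 53.7
grasp_force: 63.8
```

```bash
cat > st.py <<'E'
from h import *
s=arm.read_state();M=R.from_quat(s['ee_rot']).as_matrix()
print(s['clock'],s['joints'].round(3),s['position'].round(1),'w',s['gripper_width'].__round__(1),'F',s['contact_force'].round(1))
print(M.round(3),'tilt',np.degrees(np.arccos(-M[2,2])).round(1),'az',np.degrees(np.arctan2(M[1,2],M[0,2])).round(1))
E
python3 st.py; python3 -c "
from h import *
s=arm.read_state();M=R.from_quat(s['ee_rot']).as_matrix()
print('tool shift',M.T@(np.array([425,-328,110])-s['position']))"
```

```text
5.1 [ 0.33   0.451 -0.235  0.029 -0.81  -0.315] [619.7  36.7 108.6] w 53.7 F [ 0.9  0.8 -1.6]
[[ 0.034 -0.996  0.078]
 [-0.999 -0.034  0.004]
 [-0.002 -0.078 -0.997]] tilt 4.5 az 3.3
tool shift [357.80912265 206.28071144 -18.24059861]
```

Emit:
drive_tool --pt "1 358 206 -18 13" --pt "1 358 206 -18 13" --pt "1 358 206 -18 13" --pt "1 358 206 -18 13" --pt "1 358 206 -18 13" --pt "1 358 206 -18 13" --pt "1 358 206 -18 13" --pt "1 358 206 -18 13" --pt "1 358 206 -18 13"

```text
clock: 6.0
position: [422.3, -331.3, 108.5]
ee_rot: [-0.633, 0.773, -0.023, 0.03]
contact_force: [0.0, 0.3, -1.8]
gripper_width: 53.6
grasp_force: 63.8
```

Emit:
drive_tool --pt "1 0 4 50 0" --pt "1 0 7 85 0" --pt "1 0 7 97 0" --pt "1 0 7 97 0" --pt "0 0 7 97 0" --pt "-1 0 7 97 0" --pt "-1 0 7 97 0" --pt "-1 0 7 97 0"

```text
clock: 6.8
position: [426.0, -326.6, 11.0]
ee_rot: [-0.636, 0.771, -0.023, 0.031]
contact_force: [0.3, -0.6, 1.1]
gripper_width: 85.2
grasp_force: 0.0
```

```bash
python3 st.py
```

```text
6.8 [-0.37   0.484 -0.483 -0.06  -0.534  0.229] [ 426.  -326.6   11. ] w 85.2 F [ 0.3 -0.6  1.1]
[[-0.19  -0.979  0.077]
 [-0.982  0.191  0.003]
 [-0.018 -0.075 -0.997]] tilt 4.4 az 2.3
```

```bash
cat > kin.py <<'E'
import numpy as np
from scipy.spatial.transform import Rotation as R
from scipy.optimize import least_squares
r0,L2,L3,a,h,L6=6.7,558.3,417.8,-2.,210.,339.6; d=-159.7
lo=np.array([-3.14,-1.21,-1.07,-3.16,-2.99,-3.1]); hi=np.array([3.14,2.06,1.41,2.05,-.16,3.1])
S4=-1
def fk(j):
    e=j[2]-j[1]
    B=R.from_euler('z',j[0]); 
    W=np.array([r0+L2*np.sin(j[1])+L3*np.cos(e)-a*np.sin(e),d,h+L2*np.cos(j[1])+L3*np.sin(e)+a*np.cos(e)])
    Q=B*R.from_euler('y',-e)*R.from_euler('x',S4*j[3])*R.from_euler('y',-j[4])  # x axis = tool z
    # tool axes from link axes: tool z = x ; at j6=0 vertical tool x az=j1-90 -> link -y ; tool y = z cross x
    F=R.from_matrix(np.array([[0,0,1],[-1,0,0],[0,-1,0]]).astype(float))
    T=Q*F*R.from_euler('z',-j[5])
    return B.apply(W)+L6*T.as_matrix()[:,2],T
def ik(p,T,j0,w=1000.,bounds=True):
    f=lambda j:np.r_[fk(j)[0]-p,w*(T*fk(j)[1].inv()).as_rotvec()]
    return least_squares(f,np.clip(j0,lo+1e-4,hi-1e-4),bounds=(lo,hi)).x
E
python3 - <<'E'
import kin; from kin import *
from bench import arm
J=[([1.4446,.3855,.0068,-.0005,-1.194,-.2586],[234.38,578.85,230.35],[.9815,-.1913,0,0]),
([.281,1.146,1.403,.008,-1.801,-.246],[938.6,102.4,204.3],[.719,-.695,.01,-.01]),
([.265,1.196,1.408,.016,-1.708,-.228],[969.3,92.3,162.1],[.719,-.694,.026,-.028])]
s=arm.read_state(); J.append((s['joints'],s['position'],s['ee_rot']))
for s4 in(1,-1):
    kin.S4=s4
    for j,p,q in J:
        P,T=fk(np.array(j)); print(s4,(P-p).round(1),np.degrees((T*R.from_quat(q).inv()).as_rotvec()).round(2))
E
```

```text
1 [ 0.2 -0.3  1.1] [-0.11 -0.01  0.02]
1 [-2.4  4.3  0.6] [0.82 0.27 0.18]
1 [-1.9 10.3 -0.4] [1.74 0.47 0.32]
1 [  2.7 -22.1   9.4] [-3.64  1.41  5.67]
-1 [-0.2 -0.3  1.1] [-0.1   0.04  0.  ]
-1 [-1.  -0.7  0.6] [-0.03  0.02 -0.05]
-1 [ 0.9 -0.1 -0.4] [ 0.01  0.   -0.07]
-1 [10.2 -2.8  9.4] [0. 0. 0.]
```

```bash
cat > fit.py <<'E'
import kin; from kin import *
from bench import arm
s=arm.read_state()
J=[([1.4446,.3855,.0068,-.0005,-1.194,-.2586],[234.38,578.85,230.35]),([.427,.336,-.066,0,-1.169,-.393],[588.9,92.7,231.]),
([.281,1.146,1.403,.008,-1.801,-.246],[938.6,102.4,204.3]),([.265,1.196,1.408,.016,-1.708,-.228],[969.3,92.3,162.1]),
([.343,.568,.197,.025,-1.121,-.319],[735.6,85.8,190.9]),([.33,.451,-.235,.029,-.81,-.315],[619.7,36.7,108.6]),([.327,.568,-.29,.034,-.642,-.32],[626.,37.1,24.1]),([-.37,.484,-.483,-.06,-.534,.229],[426,-326.6,11])]
def f(q):
    kin.r0,kin.L2,kin.L3,kin.a,kin.h,kin.L6,kin.d=q
    return np.concatenate([fk(np.array(j))[0]-p for j,p in J]+[1e-3*(q-np.array([0,558,418,0,210,340,-160]))])
r=least_squares(f,[6.7,558.3,417.8,-2,210,339.6,-159.7],x_scale=100); print(r.x.round(1).tolist(),np.abs(r.fun).max(),r.fun[-10:].round(1))
E
python3 fit.py
cat > sim.py <<'E'
from kin import *
def sim(j,calls,w):
    for (n,sh,roll) in calls:
        P0,T0=fk(j); tgt=P0+T0.apply(sh); To=T0*R.from_euler('z',roll,degrees=True)
        for _ in range(n):
            P,T=fk(j); dv=tgt-P; L=np.linalg.norm(dv); p=P+dv*min(1,50/max(L,1e-6)); j=ik(p,To,j,w)
    return j
if __name__=="__main__":
    j2=np.array([.427,.336,-.066,0,-1.169,-.393])
    for w in(200,400,700,1000):
        a=sim(j2,[(10,[0,-400,0],0)],w); b=sim(a,[(6,[0,-300,0],0)],w)
        for k in(a,b): P,T=fk(k); z=T.as_matrix()[:,2]; print(w,P.round(0),np.degrees(np.arccos(-z[2])).round(2),k.round(2))
E
python3 sim.py
```

```text
[-4.4, 566.1, 425.2, 1.1, 167.1, 303.8, -159.7] 7.041893873979291 [ 7.  -2.7  4.9 -0.   0.   0.   0.  -0.  -0.   0. ]
200 [972. 104. 226.] 8.48 [ 0.28  1.13  1.41  0.03 -1.7  -0.24]
200 [1099.  102.  224.] 28.43 [ 0.26  1.17  1.41  0.08 -1.32 -0.23]
400 [952. 102. 218.] 4.65 [ 0.28  1.14  1.41  0.01 -1.77 -0.24]
400 [1002.   94.  181.] 10.61 [ 0.26  1.18  1.41  0.03 -1.62 -0.22]
700 [937. 101. 213.] 1.86 [ 0.28  1.14  1.41  0.01 -1.81 -0.24]
700 [967.  91. 162.] 3.78 [ 0.26  1.2   1.41  0.01 -1.72 -0.23]
1000 [932. 100. 211.] 0.91 [ 0.28  1.14  1.41  0.   -1.82 -0.24]
1000 [957.  90. 157.] 1.84 [ 0.26  1.2   1.41  0.01 -1.75 -0.23]
```

```bash
sed -i 's/^r0,L2.*/r0,L2,L3,a,h,L6=-4.4,566.1,425.2,1.1,167.1,303.8; d=-159.7/' kin.py
cat > plan.py <<'E'
from sim import *
from bench import arm
def tilt(k):
    P,T=fk(k); M=T.as_matrix(); z=M[:,2]; return P.round(0),'tilt',np.degrees(np.arccos(-z[2])).round(1),'az',np.degrees(np.arctan2(z[1],z[0])).round(1),'yz',M[2,1].round(3)
def pose(p,al,be,phi=0):  # TCP for grasp point p
    al,be=np.radians([al,be]); z=np.array([np.sin(be)*np.cos(al),np.sin(be)*np.sin(al),-np.cos(be)]); y=np.array([-np.sin(al),np.cos(al),0])
    return p+19*z, R.from_matrix(np.c_[np.cross(y,z),y,z])*R.from_euler('z',phi,degrees=True)
def go(j,p,T,n=12):
    P,T0=fk(j); rv=(T*T0.inv()).as_rotvec()
    for s in np.linspace(0,1,n+1)[1:]:
        j=ik(P+s*(p-P),R.from_rotvec(s*rv)*T0,j,300)
    return j,np.linalg.norm(fk(j)[0]-p)
E
python3 - <<'E'
from plan import *
j0=arm.read_state()['joints']
M=fk(j0)[1].as_matrix(); P=fk(j0)[0]
for goal,eps,azp in((np.array([860,-40,330.]),30,4),(np.array([860,-40,420.]),35,4),(np.array([880,-40,250.]),20,4)):
    up=sim(j0,[(3,[0,0,-150],0)],650); P,T=fk(up); sh=T.inv().apply(goal-P); k=sim(up,[(12,sh,77)],650); print('sh',sh.round(),tilt(k),k.round(2))
    for c in range(40):
        P,T=fk(k); z=T.as_matrix()[:,2]; th=np.degrees(np.arccos(-z[2])); u=np.radians(th-eps)
        k=sim(k,[(1,[-50*np.cos(u),0,50*np.sin(u)],0)],650)
        if c%8==7: print(c+1,tilt(k),k.round(2))
    for al,be in((3.5,65),):
        p,T=pose(np.array([428,316.5,50]),al,be); r,e=go(k,p+[0,0,150],T,20); print('above rest',e.round(1),r.round(2)); r,e=go(r,p,T); print('rest',e.round(1),r.round(2))
        p2,T=pose(np.array([626-100,-20-53,58]),al,be); q,e=go(r,p+[0,0,150],T); q,e=go(q,p2+[-120,0,100],T,20); q,e=go(q,p2+[-100,0,0],T);print('pre',e.round(1),q.round(2)); q,e=go(q,p2,T); print('rack',e.round(1),q.round(2))
        for ph in(-40,-80,-120,-150): T2=pose(p2,al,be,ph)[1]; q,e=go(q,p2+[0,20,40],T2); print(ph,e.round(1),q.round(2))
E
```

```text
sh [-371. -386. -130.] (array([860., -40., 330.]), 'tilt', np.float64(4.4), 'az', np.float64(2.3), 'yz', np.float64(0.0)) [ 0.14  0.8   0.98  0.01 -1.67 -1.68]
8 (array([944., -19., 380.]), 'tilt', np.float64(16.1), 'az', np.float64(-0.6), 'yz', np.float64(-0.012)) [ 0.17  0.97  1.41  0.05 -1.74 -1.69]
16 (array([1007.,   -2.,  413.]), 'tilt', np.float64(29.6), 'az', np.float64(-0.6), 'yz', np.float64(-0.022)) [ 0.19  0.96  1.41  0.1  -1.51 -1.7 ]
24 (array([1069.,   10.,  446.]), 'tilt', np.float64(43.0), 'az', np.float64(-0.3), 'yz', np.float64(-0.027)) [ 0.2   0.97  1.41  0.14 -1.27 -1.72]
32 (array([1123.,   18.,  481.]), 'tilt', np.float64(55.9), 'az', np.float64(0.0), 'yz', np.float64(-0.03)) [ 0.21  0.99  1.41  0.2  -1.03 -1.75]
40 (array([1163.,   24.,  516.]), 'tilt', np.float64(67.7), 'az', np.float64(0.3), 'yz', np.float64(-0.032)) [ 0.21  1.01  1.41  0.26 -0.81 -1.79]
above rest 70.5 [ 1.19  0.04 -0.59  0.94 -0.79 -3.1 ]
rest 91.1 [ 1.09  0.29 -0.59  0.89 -0.57 -3.1 ]
pre 108.6 [ 0.32 -0.09 -0.99  1.37 -0.16 -3.1 ]
rack 87.6 [ 0.25  0.18 -0.75  1.41 -0.16 -3.1 ]
-40 68.6 
[... 2041 characters left out ...]
 0.14 -1.12 -1.73]
32 (array([1190.,   17.,  318.]), 'tilt', np.float64(54.6), 'az', np.float64(0.1), 'yz', np.float64(-0.029)) [ 0.19  1.17  1.41  0.2  -0.88 -1.77]
40 (array([1226.,   22.,  343.]), 'tilt', np.float64(65.4), 'az', np.float64(0.3), 'yz', np.float64(-0.031)) [ 0.19  1.19  1.41  0.27 -0.67 -1.83]
above rest 70.5 [ 1.19  0.04 -0.59  0.94 -0.79 -3.1 ]
rest 91.1 [ 1.09  0.29 -0.59  0.89 -0.57 -3.1 ]
pre 108.6 [ 0.32 -0.09 -0.99  1.37 -0.16 -3.1 ]
rack 87.6 [ 0.25  0.18 -0.75  1.41 -0.16 -3.1 ]
-40 68.6 [ 0.47  0.12 -0.91  1.96 -0.46 -3.1 ]
-80 55.4 [ 0.72  0.27 -1.07  2.05 -0.87 -2.93]
-120 55.4 [ 0.72  0.27 -1.07  2.05 -0.87 -2.24]
-150 55.4 [ 0.72  0.27 -1.07  2.05 -0.87 -1.71]
```

```bash
cat >> plan.py <<'E'
def pose(p,al,be,phi=0):
    al,be=np.radians([al,be]); z=np.array([np.sin(be)*np.cos(al),np.sin(be)*np.sin(al),-np.cos(be)]); y=np.array([np.sin(al),-np.cos(al),0])
    return p+19*z, R.from_matrix(np.c_[np.cross(y,z),y,z])*R.from_euler('z',phi,degrees=True)
E
python3 - <<'E'
from plan import *
j0=arm.read_state()['joints']
up=sim(j0,[(3,[0,0,-120],0)],650); P,T=fk(up); sh=T.inv().apply(np.array([860,-40,330.])-P); k=sim(up,[(12,sh,-103)],650); k=sim(k,[(2,[0,0,0],0)],650); print('sh',sh.round(),tilt(k),k.round(2))
for c in range(40):
    u=np.radians(4+1.6*c-30); k=sim(k,[(1,[50*np.cos(u),0,50*np.sin(u)],0)],650)
    if c%10==9: print(c+1,tilt(k),k.round(2))
for al,be in((1,65),(3.5,65),(3.5,55),(3.5,48)):
    print('#',al,be)
    p,T=pose(np.array([428,316.5,50]),al,be); r,e=go(k,p+[0,0,150],T,20); print('above rest',e.round(1),r.round(2)); r,e=go(r,p,T); print('rest',e.round(1),r.round(2))
    p2,T=pose(np.array([626-100,-20-53,58]),al,be); q,e=go(r,p+[0,0,150],T); q,e=go(q,p2+[-120,0,100],T,20); q,e=go(q,p2+[-100,0,0],T);print('pre',e.round(1),q.round(2)); q,e=go(q,p2,T); print('rack',e.round(1),q.round(2))
    for ph in(-40,-80,-120,-150): T2=pose(p2,al,be,ph)[1]; q,e=go(q,p2+[0,20,40],T2); print(ph,e.round(1),q.round(2))
E
```

```text
sh [-371. -386. -160.] (array([860., -40., 330.]), 'tilt', np.float64(4.4), 'az', np.float64(2.3), 'yz', np.float64(-0.0)) [ 0.14  0.8   0.98  0.01 -1.67  1.46]
10 (array([962., -14., 384.]), 'tilt', np.float64(19.5), 'az', np.float64(-0.6), 'yz', np.float64(0.015)) [ 0.17  0.97  1.41  0.06 -1.68  1.45]
20 (array([1041.,    4.,  426.]), 'tilt', np.float64(36.3), 'az', np.float64(-0.4), 'yz', np.float64(0.025)) [ 0.19  0.97  1.41  0.12 -1.39  1.43]
30 (array([1110.,   17.,  474.]), 'tilt', np.float64(52.8), 'az', np.float64(-0.0), 'yz', np.float64(0.03)) [ 0.2   0.98  1.41  0.18 -1.09  1.4 ]
40 (array([1161.,   24.,  520.]), 'tilt', np.float64(67.7), 'az', np.float64(0.3), 'yz', np.float64(0.032)) [ 0.21  1.01  1.41  0.26 -0.81  1.35]
# 1 65
above rest 0.0 [ 1.54  0.28 -0.89  1.44 -1.15 -1.13]
rest 0.0 [ 1.54  0.72 -0.97  1.68 -1.14 -1.71]
pre 86.1 [ 0.57  0.16 -1.07  2.05 -0.6  -1.03]
rack 59.2 [ 0.73  0.46 -1.07  2.05 -0.99 -1.35]
-40 50.2 [ 0.72  0.31 -1.07  2.05 -0.91 -0.54]
-80 50.2 [ 0.72  0.31 -1.07  2.05 -0.91  0.16]
-120 50.2 [ 0.72  0.31 -1.07  2.05 -0.91  0.86]
-150 50.2 [ 
[... 517 characters left out ...]
96  1.73 -0.96 -1.54]
pre 64.8 [ 0.51  0.12 -1.07  2.05 -0.46 -0.91]
rack 53.3 [ 0.53  0.29 -0.97  2.05 -0.6  -0.97]
-40 42.3 [ 0.56  0.2  -0.98  2.05 -0.58 -0.26]
-80 42.3 [ 0.56  0.2  -0.98  2.05 -0.58  0.44]
-120 42.3 [ 0.56  0.2  -0.98  2.05 -0.58  1.14]
-150 42.3 [ 0.56  0.2  -0.98  2.05 -0.58  1.66]
# 3.5 48
above rest 0.0 [ 1.39  0.15 -0.77  1.22 -0.88 -0.7 ]
rest 0.0 [ 1.39  0.51 -0.91  1.67 -0.81 -1.37]
pre 49.5 [ 0.48  0.13 -1.07  2.05 -0.4  -0.88]
rack 40.0 [ 0.4   0.28 -0.88  2.05 -0.39 -0.81]
-40 29.4 [ 0.43  0.21 -0.9   2.05 -0.39 -0.12]
-80 29.4 [ 0.43  0.21 -0.9   2.05 -0.39  0.58]
-120 29.4 [ 0.43  0.21 -0.9   2.05 -0.39  1.28]
-150 29.4 [ 0.43  0.21 -0.9   2.05 -0.39  1.8 ]
```

```bash
cat > feas.py <<'E'
from plan import *
def best(p,T,seeds):
    b=None
    for s in seeds:
        j=ik(p,T,np.array(s),300); e=np.linalg.norm(fk(j)[0]-p)+300*np.linalg.norm((T*fk(j)[1].inv()).as_rotvec())
        if b is None or e<b[0]: b=(e,j)
    return b
rk=lambda x,y,z:np.array([626.2,-19.8,0])+R.from_euler('z',1.8,degrees=True).apply([x,y,z])
def turner_grasp(T,be,gx=10): # offset vectors: tool rot -> turner rot in world
    # turner frame in tool frame at grasp: y_t=-tool y ; z_t, x_t from beta
    b=np.radians(be); z=np.array([0,0,1.]); # tool: x=( cosb along fwd, sinb up) 
    X=np.array([np.cos(b),0,np.sin(b)]); Z=np.array([np.sin(b),0,-np.cos(b)])
    return T*R.from_matrix(np.c_[X,[0,-1,0],Z])
E
python3 - <<'E'
from feas import *
S=[[.5,.3,-.9,-1.5,-.7,1.],[.3,.3,-.8,-2.5,-.5,2.],[.2,.5,-.6,1.2,-.7,0],[1.2,.5,-.8,1.2,-.8,-1],[0,.5,-.8,-.5,-.6,1.5],[0,.3,-1,-3,-.6,2.8]]
for al in(10,15,20,25):
  for be in(36,40,44,48):
    b,T0=pose(np.zeros(3),al,be); out=[]
    # turner origin pose checks: corner-based.  gx=10
    Tt=turner_grasp(T0,be); g=lambda Tt,anchor,loc: anchor+Tt.apply(np.array([10,0,46])-loc)
    tests=[]
    org=np.array([428,316.5,4]); tests.append((org+Tt.apply([10,0,46])+19*T0.as_matrix()[:,2],T0))
    tip=np.array([150,0,0]); 
    for anc in(rk(-60,-50,8),rk(0,-48,9)): tests.append((g(Tt,anc,tip)+19*T0.as_matrix()[:,2],T0))
    cor=np.array([150,-21,2.5])
    for ph,anc in((-30,rk(5,-66,40)),(-58,rk(5,-62,56)),(-58,rk(5,-30,80)),(-58,rk(5,5,80))):
        T=T0*R.from_euler('z',ph,degrees=True); tests.append((g(turner_grasp(T,be),anc,cor)+19*T.as_matrix()[:,2],T))
    for p,T in tests: e,j=best(p,T,S); out.append((round(e),j[[2,3,5]].round(1).tolist()))
    print(al,be,[o[0] for o in out],out[1][1],out[2][1],out[4][1],out[6][1])
E
```

```text
10 36 [0, 81, 72, 65, 57, 39, 40] [-1.0, 2.0, -0.6] [-0.9, 2.0, -0.6] [-0.7, -0.4, 3.1] [-0.7, -0.4, 3.1]
10 40 [0, 101, 93, 85, 81, 61, 47] [-1.0, 2.0, -0.6] [-0.9, 2.0, -0.6] [-0.8, 2.0, 0.6] [-0.8, 2.0, 0.5]
10 44 [0, 122, 114, 103, 95, 73, 61] [-1.0, 2.0, -0.7] [-0.9, 2.0, -0.6] [-0.8, 2.0, 0.5] [-0.9, 2.0, 0.5]
10 48 [0, 140, 136, 124, 113, 90, 81] [-1.1, 2.0, -0.7] [-0.9, 2.0, -0.6] [-0.8, 2.0, 0.5] [-0.9, 2.0, 0.4]
15 36 [0, 84, 72, 66, 67, 49, 42] [-0.9, -1.3, 3.1] [-0.8, -1.3, 3.1] [-0.6, -0.3, 3.1] [-0.7, -0.4, 3.1]
15 40 [0, 107, 95, 91, 89, 71, 66] [-0.9, -1.3, 3.1] [-0.8, -1.3, 3.1] [-0.7, -0.3, 3.1] [-0.7, -0.4, 3.1]
15 44 [0, 131, 119, 115, 113, 94, 80] [-0.9, -1.3, 3.1] [-0.8, -1.3, 3.1] [-0.7, -0.3, 3.1] [-0.8, 2.0, 0.5]
15 48 [0, 154, 142, 138, 130, 108, 96] [-0.9, -1.3, 3.1] [-0.8, -1.3, 3.1] [-0.8, 2.0, 0.6] [-0.9, 2.0, 0.5]
20 36 [0, 83, 70, 73, 0, 0, 0] [-0.8, -1.2, 3.1] [-0.7, -1.2, 3.1] [-0.6, -1.5, -1.7] [-0.7, -1.5, -1.9]
20 40 [0, 107, 94, 97, 0, 0, 0] [-0.8, -1.2, 3.1] [-0.7, -1.2, 3.1] [-0.7, -1.8, -1.4] [-0.8, -2.0, -1.4]
20 44 [4, 131, 118, 121, 0, 0, 0] [-0.8, -1.2, 3.1] [-0.7, -1.2, 3.1] [-0.7, -2.1, -1.1] [-0.8, -2.3, -1.1]
20 48 [13, 154, 142, 145, 0, 0, 0] [-0.8, -1.3, 3.1] [-0.7, -1.3, 3.1] [-0.8, -2.3, -1.0] [-0.9, -2.5, -0.9]
25 36 [0, 85, 72, 85, 0, 0, 0] [-0.8, -1.1, 3.1] [-0.7, -1.1, 3.1] [-0.6, -1.3, -1.8] [-0.6, -1.3, -1.9]
25 40 [11, 109, 96, 107, 0, 0, 0] [-0.8, -1.1, 3.1] [-0.7, -1.1, 3.1] [-0.6, -1.6, -1.5] [-0.7, -1.7, -1.6]
25 44 [23, 133, 120, 130, 0, 0, 0] [-0.8, -1.1, 3.1] [-0.7, -1.1, 3.1] [-0.7, -1.8, -1.3] [-0.8, -2.0, -1.3]
25 48 [33, 157, 144, 153, 0, 0, 0] [-0.8, -1.2, 3.1] [-0.7, -1.2, 3.1] [-0.7, -2.0, -1.1] [-0.8, -2.2, -1.0]
```

```bash
cat >> feas.py <<'E'
def posey(al,be,ph=0):  # tool y = +(−sin al, cos al,0)
    T=pose(np.zeros(3),al,be)[1]*R.from_euler('z',180,degrees=True); return T*R.from_euler('z',ph,degrees=True)
def tg(T,be):
    b=np.radians(be); X=np.array([-np.cos(b),0,np.sin(b)]); Z=np.array([-np.sin(b),0,-np.cos(b)]); return T*R.from_matrix(np.c_[X,[0,1,0],Z])
def tcp(T,be,anchor,loc,gx=10): return anchor+tg(T,be).apply(np.array([gx,0,46])-loc)+19*T.as_matrix()[:,2]
E
python3 - <<'E'
from feas import *
S=[[.5,.3,-.9,-1.5,-.7,-1.],[.3,.3,-.8,-2.5,-.5,0.],[.2,.5,-.6,1.2,-.7,-2.8],[1.2,.5,-.8,1.2,-.8,-2.5],[0,.5,-.8,-.5,-.6,-1.5],[0,.3,-1,-3,-.6,0],[0,.3,-1,-2,-.6,1.5]]
tip=np.array([150,0,0]);cor=np.array([150,-21,2.5])
for al in(12,15,18,21):
  for be in(38,42,46):
    T0=posey(al,be); out=[]; tests=[(tcp(T0,be,np.array([428,316.5,4]),np.zeros(3)),T0)]
    for anc in(rk(-60,-50,8),rk(0,-48,9)): tests.append((tcp(T0,be,anc,tip),T0))
    for ph,anc in((-30,rk(5,-66,40)),(-58,rk(5,-62,56)),(-58,rk(5,-30,80)),(-58,rk(5,5,80))):
        T=posey(al,be,ph); tests.append((tcp(T,be,anc,cor),T))
    for p,T in tests: e,j=best(p,T,S); out.append((round(e),j.round(1).tolist()))
    print(al,be,[o[0] for o in out],out[0][1],out[1][1],out[2][1],out[4][1])
E
```

```text
12 38 [111, 7, 0, 0, 0, 0, 7] [1.1, 0.4, -0.6, 0.8, -0.4, -3.1] [0.1, 0.3, -1.1, -3.0, -0.5, 1.5] [0.1, 0.4, -1.0, -3.0, -0.4, 1.5] [-0.1, 0.3, -0.8, -2.1, -0.2, 1.8]
12 42 [135, 22, 0, 0, 0, 0, 0] [1.1, 0.3, -0.6, 0.9, -0.4, -3.1] [0.0, 0.4, -1.1, -2.9, -0.6, 1.5] [0.1, 0.4, -1.0, -3.0, -0.6, 1.5] [-0.1, 0.3, -0.8, -2.4, -0.3, 2.2]
12 46 [159, 37, 0, 0, 0, 0, 0] [1.1, 0.3, -0.6, 0.9, -0.4, -3.1] [-0.0, 0.4, -1.1, -2.8, -0.7, 1.5] [0.1, 0.5, -1.0, -3.0, -0.7, 1.6] [-0.1, 0.3, -0.9, -2.6, -0.5, 2.3]
15 38 [107, 0, 0, 0, 0, 0, 0] [1.1, 0.4, -0.6, 0.9, -0.4, -3.1] [0.0, 0.4, -1.1, -2.8, -0.5, 1.5] [0.0, 0.4, -0.9, -2.8, -0.4, 1.4] [-0.2, 0.3, -0.7, -1.9, -0.3, 1.7]
15 42 [131, 10, 0, 0, 0, 0, 0] [1.1, 0.3, -0.6, 0.9, -0.4, -3.1] [-0.0, 0.4, -1.1, -2.8, -0.6, 1.5] [0.0, 0.4, -1.0, -2.8, -0.6, 1.5] [-0.2, 0.3, -0.8, -2.2, -0.4, 2.0]
15 46 [155, 24, 0, 0, 0, 0, 0] [1.1, 0.3, -0.6, 0.9, -0.4, -3.1] [-0.1, 0.4, -1.1, -2.7, -0.7, 1.5] [0.0, 0.5, -1.0, -2.9, -0.7, 1.5] [-0.2, 0.3, -0.8, -2.4, -0.5, 2.2]
18 38 [103, 0, 0, 0, 0, 0, 0] [1.1, 0.3, -0.7, 0.9, -0.3, -3.1] [-0.0, 0.4, -1.0, -2.7, -0.
[... 223 characters left out ...]
 -0.7, -2.1, -0.4, 1.9]
18 46 [150, 10, 0, 0, 0, 0, 0] [0.8, 0.5, -0.9, -3.2, -0.5, 1.2] [-0.1, 0.4, -1.1, -2.7, -0.7, 1.5] [-0.0, 0.5, -1.0, -2.7, -0.7, 1.5] [-0.2, 0.4, -0.8, -2.3, -0.5, 2.1]
21 38 [100, 0, 0, 0, 0, 0, 0] [1.0, 0.3, -0.7, 1.0, -0.3, -3.1] [-0.1, 0.4, -1.0, -2.5, -0.5, 1.4] [-0.1, 0.4, -0.9, -2.5, -0.4, 1.3] [-0.2, 0.4, -0.7, -1.6, -0.3, 1.6]
21 42 [123, 0, 0, 0, 0, 0, 0] [1.0, 0.3, -0.7, 1.0, -0.3, -3.1] [-0.1, 0.4, -1.0, -2.6, -0.6, 1.5] [-0.1, 0.4, -0.9, -2.5, -0.5, 1.4] [-0.2, 0.4, -0.7, -1.9, -0.4, 1.8]
21 46 [138, 0, 0, 0, 0, 0, 0] [0.9, 0.5, -0.9, -3.2, -0.5, 1.2] [-0.1, 0.5, -1.1, -2.6, -0.7, 1.5] [-0.1, 0.5, -0.9, -2.6, -0.7, 1.4] [-0.2, 0.4, -0.8, -2.1, -0.5, 2.1]
```

```bash
cat >> feas.py <<'E'
# inward tilt: tool z = (-sin b cos al, -sin b sin al, -cos b); ys=+1: tool y=(-sin al,cos al,0)
def posi(al,be,ph=0,ys=1):
    a,b=np.radians([al,be]); z=np.array([-np.sin(b)*np.cos(a),-np.sin(b)*np.sin(a),-np.cos(b)]); y=ys*np.array([-np.sin(a),np.cos(a),0])
    return R.from_matrix(np.c_[np.cross(y,z),y,z])*R.from_euler('z',ph,degrees=True)
def tgi(al,be,ph,ys=1): # turner rotation in world after phi
    A=posi(al,be,0,ys); return posi(al,be,ph,ys)*A.inv()*R.from_euler('z',al,degrees=True)
def tcpi(al,be,ph,anchor,loc,ys=1,gx=0): return anchor+tgi(al,be,ph,ys).apply(np.array([gx,0,46])-np.array(loc))+19*posi(al,be,ph,ys).as_matrix()[:,2]
E
python3 - <<'E'
from feas import *
N={1:[.3,.9,.6,0,-2,-1.7],-1:[.3,.9,.6,0,-2,1.4]}
tip=[150,0,0];cor=[150,-21,2.5]
for ys in(1,-1):
 for al,be in((14,40),(18,40),(20,45)):
    out=[]; j=np.array(N[ys])
    for ph,anc,loc in((0,np.array([428,316.5,4.]),[0,0,0]),(0,rk(-60,-50,8),tip),(0,rk(0,-48,9),tip),(30,rk(5,-66,40),cor),(60,rk(5,-62,56),cor),(60,rk(5,-30,80),cor),(60,rk(5,5,80),cor)):
        T=posi(al,be,ph,ys); p=tcpi(al,be,ph,anc,loc,ys); e,k=best(p,T,[j,N[ys]]); out.append(round(e)); j=k; print('   ',e.round(1),k.round(2).tolist(),'W',(p-304*T.as_matrix()[:,2]).round())
    print(ys,al,be,out,'y.z',tgi(al,be,60,ys).as_matrix()[2,1].round(2))
# pump sim
P0,_=fk(arm.read_state()['joints'])
for ys,start,el in ((-1,np.array([400,-30,110.]),15),(1,np.array([400,-30,110.]),15)):
    T=posi(16,-4.4,0,ys); k=best(start,T,[N[ys],[0.4,.2,-.6,0,-.8,N[ys][5]]])[1]; print('start',tilt(k),k.round(2))
    for c in range(36):
        T=fk(k)[1]; th=np.arccos(-T.as_matrix()[2,2])*(1 if T.as_matrix()[0,2]<0 else -1)
        u=R.from_euler('z',16,degrees=True).apply([-np.cos(np.radians(el)),0,-np.sin(np.radians(el))]); k=sim(k,[(1,50*T.inv().apply(u),0)],640)
        if c%6==5: print(c+1,tilt(k),k.round(2))
E
```

```text
0.0 [0.77, 0.77, -0.03, -0.33, -1.41, -1.93] W [606. 361. 268.]
    0.0 [0.16, 0.65, -0.31, 0.05, -1.31, -1.52] W [600. -64. 272.]
    0.0 [0.15, 0.71, -0.15, 0.06, -1.4, -1.51] W [660. -60. 273.]
    0.0 [0.26, 0.7, -0.14, -0.01, -1.43, -2.11] W [666.  15. 283.]
    0.0 [0.33, 0.78, -0.04, -0.06, -1.45, -2.68] W [699.  73. 260.]
    0.0 [0.38, 0.75, -0.02, -0.09, -1.49, -2.71] W [698. 105. 284.]
    0.0 [0.42, 0.76, -0.0, -0.12, -1.5, -2.75] W [697. 140. 284.]
1 14 40 [0, 0, 0, 0, 0, 0, 0] y.z -0.56
    0.0 [0.78, 0.78, -0.02, -0.3, -1.42, -1.9] W [602. 373. 268.]
    0.0 [0.17, 0.64, -0.31, 0.1, -1.31, -1.48] W [599. -61. 272.]
    0.0 [0.16, 0.71, -0.15, 0.1, -1.4, -1.47] W [659. -58. 273.]
    0.0 [0.27, 0.7, -0.16, 0.03, -1.42, -2.07] W [659.  17. 283.]
    0.0 [0.34, 0.77, -0.07, -0.02, -1.43, -2.64] W [689.  78. 260.]
    0.0 [0.39, 0.74, -0.05, -0.05, -1.48, -2.67] W [688. 110. 284.]
    0.0 [0.44, 0.75, -0.03, -0.08, -1.48, -2.71] W [686. 144. 284.]
1 18 40 [0, 0, 0, 0, 0, 0, 0] y.z -0.56
    0.0 [0.78, 0.82, 0.03, -0.3, -1.52, -1.87] W [617. 385. 252.]
    0.0 [0.17, 0.69, 
[... 3280 characters left out ...]
, 'tilt', np.float64(4.0), 'az', np.float64(71.2), 'yz', np.float64(0.057)) [-1.33  0.11 -1.01 -0.08 -0.51  0.11]
18 (array([-370., -333.,  -33.]), 'tilt', np.float64(4.0), 'az', np.float64(71.2), 'yz', np.float64(0.057)) [-2.07  0.56 -0.54  0.02 -0.54  0.76]
24 (array([-648., -413., -111.]), 'tilt', np.float64(4.0), 'az', np.float64(71.2), 'yz', np.float64(0.057)) [-2.35  0.97  0.2   0.04 -0.86  1.04]
30 (array([-877., -466., -186.]), 'tilt', np.float64(2.7), 'az', np.float64(107.9), 'yz', np.float64(0.047)) [-2.48  1.55  1.41  0.04 -1.44  1.18]
36 (array([-944., -438., -243.]), 'tilt', np.float64(9.9), 'az', np.float64(-168.6), 'yz', np.float64(0.015)) [-2.53  1.62  1.41  0.07 -1.21  1.23]
```

```bash
cat > flip.py <<'E'
from feas import *
Rk=R.from_euler('z',1.8,degrees=True); O=np.array([626.2,-19.8,0])
tor=lambda p:Rk.inv().apply(p-O)
blade=np.array([[x,y,z] for x in np.linspace(60,150,7) for y in(-21,0,21) for z in(0,2.5)])
neck=np.array([[x,y,(60-x)/15*46] for x in(45,50,55,60) for y in(-8,8)]); hand=np.array([[x,y,z] for x in(-50,0,45) for y in(-7,7) for z in(37,55)])
TP=np.r_[blade,neck,hand]
# gripper points in tool frame rel grasp point (z along tool): fingers and body
GP=np.array([[x,y,z] for z in(19,0,-30,-54) for x in(-11,11) for y in(-22,22)]+[[x,y,z] for z in(-54,-90,-130,-200) for x in(-43,0,43) for y in(-43,0,43)])
def check(al,be,ph,anc,loc,ys=1,hinge=(-6,21)):
    Tt=tgi(al,be,ph,ys); p=tcpi(al,be,ph,anc,loc,ys); T=posi(al,be,ph,ys)
    g=p-19*T.as_matrix()[:,2]; tp=tor(g+Tt.apply(TP-np.array([0,0,46]))); gp=tor(g+T.apply(GP))
    def sect(q): m=(abs(q[:,0])<=52); return q[m]
    q=sect(tp); r=np.hypot(q[:,1]-hinge[0],q[:,2]-hinge[1]); ang=np.degrees(np.arctan2(q[:,2]-hinge[1],-(q[:,1]-hinge[0])))
    k=np.argmax(np.where((r<100)&(q[:,2]>hinge[1]-2),ang,-99)); 
    G=sect(gp); rg=np.hypot(G[:,1]-hinge[0],G[:,2]-hinge[1]) if len(G) else [999]
    M=Tt.as_matrix(); 
    print(f"ph{ph} anc{tor(anc).round()} theta {ang[k]:.0f} at {q[k].round()} r{r[k]:.0f} | y.z {M[2,1]:.2f} xdir {(Rk.inv().apply(M[:,0])).round(2)} | minz turner {tp[:,2].min():.0f} inrack minz {q[:,2].min():.0f} | hand: minr {min(rg):.0f} minz {gp[:,2].min():.0f} maxx@low {gp[gp[:,2]<130][:,0].max():.0f} grasp {tor(g).round()}")
    return p,T
E
python3 - <<'E'
from flip import *
cor=[150,-21,2.5]
for al,be,P in((14,40,60),(14,45,52),(20,40,60)):
    print(al,be)
    check(al,be,0,rk(-5,-68,12),cor)
    for ph,a in((20,rk(0,-72,30)),(40,rk(0,-70,45)),(P,rk(0,-66,60)),(P,rk(0,-40,80)),(P,rk(0,-15,88)),(P,rk(0,5,85))): check(al,be,ph,a,cor)
E
```

```text
14 40
ph0 anc[ -5. -68.  12.] theta -9 at [-49. -78.  10.] r72 | y.z 0.00 xdir [0.98 0.21 0.  ] | minz turner 10 inrack minz 10 | hand: minr 107 minz 34 maxx@low -33 grasp [-156.  -79.   56.]
ph20 anc[ -0. -72.  30.] theta 8 at [ -0. -72.  30.] r67 | y.z -0.22 xdir [ 1.   -0.05  0.03] | minz turner 16 inrack minz 17 | hand: minr 109 minz 37 maxx@low -32 grasp [-149.  -34.   63.]
ph40 anc[  0. -70.  45.] theta 21 at [  0. -70.  45.] r68 | y.z -0.41 xdir [ 0.95 -0.3   0.12] | minz turner 15 inrack minz 18 | hand: minr 81 minz 29 maxx@low -8 grasp [-134.   11.   58.]
ph60 anc[ -0. -66.  60.] theta 43 at [-51. -15.  30.] r13 | y.z -0.56 xdir [ 0.83 -0.5   0.25] | minz turner 12 inrack minz 14 | hand: minr 60 minz 16 maxx@low 21 grasp [-108.   48.   46.]
ph60 anc[ -0. -40.  80.] theta 160 at [-52.  31.  34.] r40 | y.z -0.56 xdir [ 0.83 -0.5   0.25] | minz turner 32 inrack minz 34 | hand: minr 91 minz 36 maxx@low 21 grasp [-108.   74.   66.]
ph60 anc[  0. -15.  88.] theta 161 at [-52.  56.  42.] r66 | y.z -0.56 xdir [ 0.83 -0.5   0.25] | minz turner 40 inrack minz 42 | hand: minr 113 minz 
[... 2180 characters left out ...]
 | y.z -0.56 xdir [ 0.88 -0.41  0.25] | minz turner 12 inrack minz 16 | hand: minr 59 minz 16 maxx@low 8 grasp [-119.   36.   46.]
ph60 anc[ -0. -40.  80.] theta 148 at [-46.  18.  36.] r28 | y.z -0.56 xdir [ 0.88 -0.41  0.25] | minz turner 32 inrack minz 36 | hand: minr 92 minz 36 maxx@low 8 grasp [-119.   62.   66.]
ph60 anc[  0. -15.  88.] theta 155 at [-46.  43.  44.] r54 | y.z -0.56 xdir [ 0.88 -0.41  0.25] | minz turner 40 inrack minz 44 | hand: minr 118 minz 44 maxx@low -17 grasp [-119.   87.   74.]
ph60 anc[-0.  5. 85.] theta 164 at [-46.  63.  41.] r72 | y.z -0.56 xdir [ 0.88 -0.41  0.25] | minz turner 37 inrack minz 41 | hand: minr 134 minz 41 maxx@low -17 grasp [-119.  107.   71.]
```

Emit:
drive_tool --pt "-1 0 0 -50 0" --pt "-1 0 0 -100 0" --pt "-1 0 0 -140 0"

```text
clock: 7.1
position: [415.3, -327.4, 152.5]
ee_rot: [-0.636, 0.771, -0.023, 0.03]
contact_force: [1.3, -0.3, 0.5]
gripper_width: 85.5
grasp_force: 0.0
```

```bash
cat > sh.py <<'E'
import sys
from h import *
# args: x y z in world (TCP) [tool-y azimuth wanted]
s=arm.read_state();M=R.from_quat(s['ee_rot']).as_matrix()
v=list(map(float,sys.argv[1:])); az=np.degrees(np.arctan2(M[1,1],M[0,1]))
print('t',round(s['clock'],2),'pos',s['position'].round(1),'w',round(float(s['gripper_width']),1),'F',s['contact_force'].round(1),'M',s['wrist_torque'].round(2),'yaz',az.round(1),'yz',M[2,1].round(3))
for i in range(0,len(v)-len(v)%3,3): print(v[i:i+3],'->',(M.T@(np.array(v[i:i+3])-s['position'])).round(1))
if len(v)%3: print('roll',round((az-v[-1]+180)%360-180,1))
print('world x in tool',M.T[:,0].round(3),'y',M.T[:,1].round(3),'z',M.T[:,2].round(3))
E
python3 sh.py 453 322 140 103
```

```text
t 7.1 pos [ 415.3 -327.4  152.5] w 85.5 F [ 1.3 -0.3  0.5] M [-0.13  0.02  0.06] yaz 169.0 yz -0.075
[453.0, 322.0, 140.0] -> [-644.4   88.    16.9]
roll 66.0
world x in tool [-0.19  -0.979  0.076] y [-0.982  0.191  0.003] z [-0.017 -0.075 -0.997]
```

Emit:
drive_tool --pt "-1 -644 88 17 66" --pt "-1 -644 88 17 66" --pt "-1 -644 88 17 66" --pt "-1 -644 88 17 66" --pt "-1 -644 88 17 66" --pt "-1 -644 88 17 66" --pt "-1 -644 88 17 66" --pt "-1 -644 88 17 66" --pt "-1 -644 88 17 66" --pt "-1 -644 88 17 66" --pt "-1 -644 88 17 66" --pt "-1 -644 88 17 66"

```text
clock: 8.3
position: [445.6, 184.0, 141.0]
ee_rot: [-0.113, 0.993, -0.002, 0.038]
contact_force: [1.2, -0.1, -0.4]
gripper_width: 85.3
grasp_force: 0.0
```

```bash
python3 sh.py 453 322 140 453 322 36 103
python3 - <<'E'
from h import *
c=cam("wrist"); im=arm.get_image("wrist"); cv2.imwrite("pics/w1.png",im)
top=arm.get_image("top"); cv2.imwrite("pics/top1.png",top)
E
```

```text
t 8.3 pos [445.6 184.  141. ] w 85.3 F [ 1.2 -0.1 -0.4] M [-0.04 -0.01 -0.05] yaz 103.0 yz -0.013
[453.0, 322.0, 140.0] -> [-38.1 132.8   2.1]
[453.0, 322.0, 36.0] -> [-30.3 134.2 105.8]
roll -0.0
world x in tool [-0.972 -0.224  0.076] y [-0.225  0.974  0.004] z [-0.075 -0.013 -0.997]
```

View pics/w1.png

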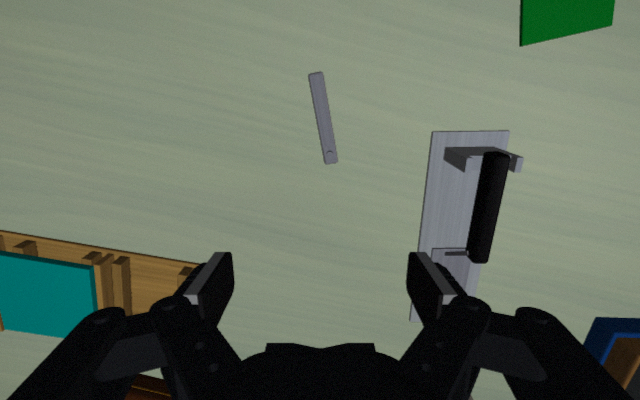

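The wrist view shows the turner's black handle from about (496,155) at the rear to (479,260) at the front, in the aluminium saddle. The clipper is at (322,118) and the coaster is lower left.

Run:
```python
from h import *
c=cam("wrist"); im=cv2.imread("pics/w1.png"); g=cv2.cvtColor(im,cv2.COLOR_BGR2GRAY)
m=(g<35).astype(np.uint8)*255; m[:, :455]=0; m[:,525:]=0; m[:145]=0; m[268:]=0
cn=max(cv2.findContours(m,0,2)[0],key=cv2.contourArea); r=cv2.minAreaRect(cn); b=cv2.boxPoints(r); print(r)
P=np.array([ray(c,p,52)[:2] for p in cn[:,0]],np.float32); q=cv2.minAreaRect(P); B=cv2.boxPoints(q); e=max((B[1]-B[0],B[2]-B[1]),key=lambda v:np.hypot(*v)); print(q,np.degrees(np.arctan2(e[1],e[0]))%180)
```

```text
((487.4208984375, 206.6683349609375), (27.638803482055664, 113.32649993896484), 10.359052658081055)
((426.1756286621094, 321.6078186035156), (99.1307144165039, 21.472570419311523), 14.486788749694824) 14.486788
```

Emit:
drive_tool --pt "-1 -38 134 2 0" --pt "-1 -38 134 2 0" --pt "-1 -38 134 2 0" --pt "-1 -34 135 50 0" --pt "-1 -31 136 90 0" --pt "-1 -30 136 109 0" --pt "1 -30 136 109 0" --pt "1 -30 136 109 0" --pt "1 -30 136 109 0" --pt "1 -30 136 109 0" --pt "1 -30 136 109 0" --pt "1 -30 136 109 0"

```text
clock: 9.6
position: [453.7, 322.1, 34.2]
ee_rot: [-0.113, 0.993, -0.001, 0.039]
contact_force: [-1.7, -0.8, 6.3]
gripper_width: 12.9
grasp_force: 61.1
```

```bash
python3 sh.py
```

```text
t 9.6 pos [453.7 322.1  34.2] w 12.9 F [-1.7 -0.8  6.3] M [ 0.03  0.35 -0.02] yaz 102.9 yz -0.012
world x in tool [-0.971 -0.224  0.078] y [-0.224  0.975  0.006] z [-0.077 -0.012 -0.997]
```

Emit:
drive_tool --pt "1 4 0 -50 0" --pt "1 6 0 -80 0" --pt "1 6 0 -80 0"

```text
clock: 9.9
position: [442.5, 321.9, 116.4]
ee_rot: [-0.113, 0.993, 0.001, 0.041]
contact_force: [1.0, 0.0, -1.1]
gripper_width: 13.1
grasp_force: 60.1
```

```bash
python3 sh.py; python3 st.py | tail -4
```

```text
t 9.9 pos [442.5 321.9 116.4] w 13.1 F [ 1.   0.  -1.1] M [0.04 0.13 0.03] yaz 103.0 yz -0.008
world x in tool [-0.971 -0.225  0.081] y [-0.224  0.974  0.011] z [-0.082 -0.008 -0.997]
9.9 [ 0.958  0.336 -0.425  0.088 -0.756 -2.365] [442.5 321.9 116.4] w 13.1 F [ 1.   0.  -1.1]
[[-0.971 -0.225  0.081]
 [-0.224  0.974  0.011]
 [-0.082 -0.008 -0.997]] tilt 4.7 az 7.6
```

```bash
python3 sh.py 436 -75 116 91.8 | tail -5
```

```text
t 9.9 pos [442.5 321.9 116.4] w 13.1 F [ 1.   0.  -1.1] M [0.04 0.13 0.03] yaz 103.0 yz -0.008
[436.0, -75.0, 116.0] -> [  95.5 -385.2   -4.4]
roll 11.2
world x in tool [-0.971 -0.225  0.081] y [-0.224  0.974  0.011] z [-0.082 -0.008 -0.997]
```

Emit:
drive_tool --pt "1 95 -385 -4 11" --pt "1 95 -385 -4 11" --pt "1 95 -385 -4 11" --pt "1 95 -385 -4 11" --pt "1 95 -385 -4 11" --pt "1 95 -385 -4 11" --pt "1 95 -385 -4 11" --pt "1 95 -385 -4 11" --pt "1 95 -385 -4 11"

```text
clock: 10.8
position: [432.5, -81.4, 113.0]
ee_rot: [-0.012, 0.999, 0.001, 0.036]
contact_force: [-1.1, 0.4, -2.2]
gripper_width: 12.9
grasp_force: 60.0
```

```bash
python3 sh.py 436 -75 60 436 -75 40 91.8
python3 - <<'E'
from h import *
im=arm.get_image("side"); cv2.imwrite("pics/s1.png",cv2.resize(im[120:270,240:440],None,fx=4,fy=4,interpolation=2))
c=cam("side"); print([proj(c,p).round() for p in ([560,-75,80],[440,-75,100])])
E
```

```text
t 10.8 pos [432.5 -81.4 113. ] w 12.9 F [-1.1  0.4 -2.2] M [0.08 0.2  0.04] yaz 91.4 yz 0.001
[436.0, -75.0, 60.0] -> [ 0.2  6.3 53.2]
[436.0, -75.0, 40.0] -> [ 1.7  6.2 73.1]
roll -0.4
world x in tool [-0.997 -0.025  0.073] y [-0.025  1.     0.003] z [-0.073  0.001 -0.997]
[array([355., 207.]), array([311., 207.])]
```

View pics/s1.png

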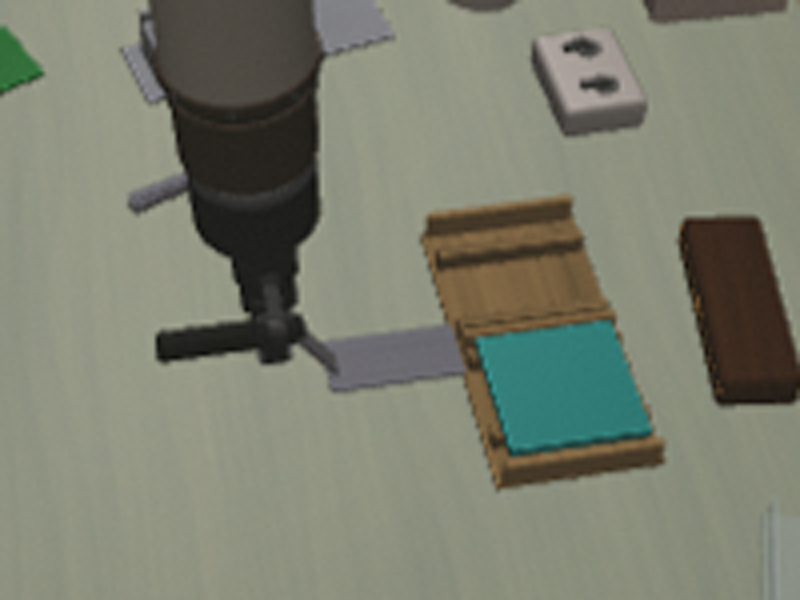

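Emit:
drive_tool --pt "1 2 6 40 0" --pt "1 4 6 65 0" --pt "1 4 6 74 0" --pt "1 4 6 74 0"

```text
clock: 11.25
position: [435.2, -70.1, 38.8]
ee_rot: [-0.018, 0.999, 0.001, 0.036]
contact_force: [0.0, -0.4, -1.1]
gripper_width: 12.7
grasp_force: 59.9
```

```bash
python3 sh.py 470 -74 39.5 544 -71.5 39.5 91.8
python3 - <<'E'
from h import *
im=arm.get_image("side"); cv2.imwrite("pics/s2.png",cv2.resize(im[160:260,280:420],None,fx=5,fy=5,interpolation=2))
E
```

```text
t 11.25 pos [435.2 -70.1  38.8] w 12.7 F [ 0.  -0.4 -1.1] M [-0.01  0.18 -0.01] yaz 92.0 yz 0.0
[470.0, -74.0, 39.5] -> [-34.6  -5.1   1.7]
[544.0, -71.5, 39.5] -> [-108.4   -5.2    7.1]
roll 0.2
world x in tool [-0.997 -0.036  0.072] y [-0.036  0.999  0.003] z [-0.072  0.    -0.997]
```

View pics/s2.png

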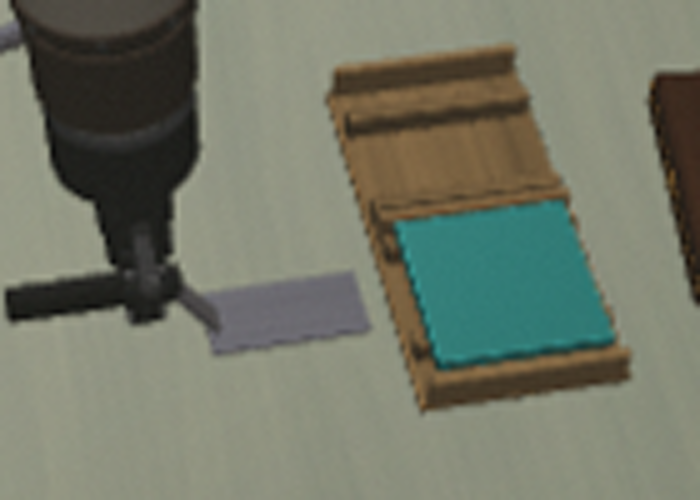

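Run:
```python
from h import *
c=cam("side"); Rk=R.from_euler('z',1.8,degrees=True); O=np.array([626.2,-19.8,0])
for n,u,z in(("tip in",(352,272),11),("tip out",(370,332),11),("heel in",(206,292),11),("heel out",(214,354),11),("islat",(387,246),20),("oslat",(421,348),20),("coaster near-in",(397,222),28),("near-out",(438,367),28),("rib near",(375,205),26),("lip near-out",(425,408),0)):
    p=ray(c,(280+u[0]/5,160+u[1]/5),z); print(n,p.round(1),'rack',Rk.inv().apply(p-O).round(1))
```

```text
tip in [557.1 -45.8  11. ] rack [-69.9 -23.8  11. ]
tip out [558.8 -88.3  11. ] rack [-69.5 -66.4  11. ]
heel in [473.2 -48.3  11. ] rack [-153.8  -23.7   11. ]
heel out [470.9 -91.   11. ] rack [-157.4  -66.3   11. ]
islat [578.4 -37.1  20. ] rack [-48.3 -15.8  20. ]
oslat [ 582.2 -109.1   20. ] rack [-46.8 -87.8  20. ]
coaster near-in [585.6 -27.   28. ] rack [-40.8  -5.9  28. ]
near-out [ 586.6 -128.1   28. ] rack [ -43. -107.   28.]
rib near [576.3 -11.5  26. ] rack [-49.7   9.9  26. ]
lip near-out [ 580.7 -134.9    0. ] rack [ -49.1 -113.6    0. ]
```

Emit:
drive_tool --pt "1 0 -5 -0.5 0" --pt "1 -20 -5 1 0" --pt "1 -40 -5 2.3 0" --pt "1 -60 -5.5 3.8 0" --pt "1 -80 -5.5 5.3 0" --pt "1 -105 -5.5 7 0" --pt "1 -105 -5.5 7 0"

```text
clock: 12.0
position: [545.9, -72.4, 42.8]
ee_rot: [-0.018, 0.999, 0.001, 0.041]
contact_force: [-1.0, 0.5, -2.1]
gripper_width: 13.2
grasp_force: 60.0
```

```bash
python3 sh.py 91.8
python3 - <<'E'
from h import *
im=arm.get_image("side"); cv2.imwrite("pics/s3.png",cv2.resize(im[160:260,280:420],None,fx=5,fy=5,interpolation=2))
E
```

```text
t 12.0 pos [545.9 -72.4  42.8] w 13.2 F [-1.   0.5 -2.1] M [-0.02  0.22  0.05] yaz 92.0 yz 0.001
roll 0.2
world x in tool [-0.996 -0.035  0.082] y [-0.035  0.999  0.004] z [-0.082  0.001 -0.997]
```

View pics/s3.png

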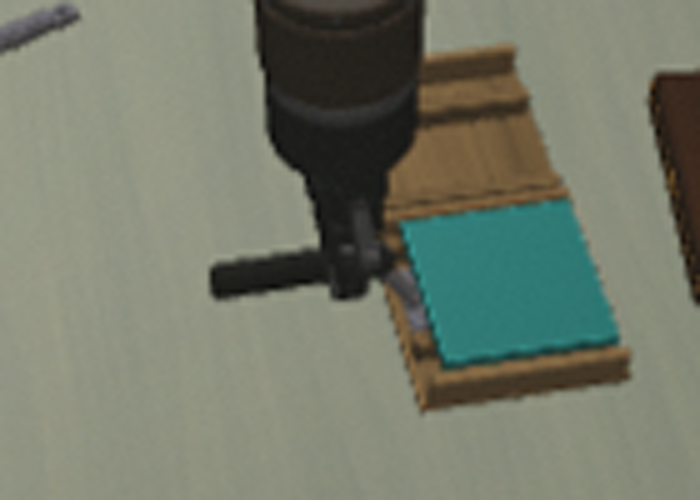

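Emit:
drive_tool --pt "1 6.5 0 5 0" --pt "1 6.5 0 7.5 0" --pt "0.43 6.5 0 7.5 0" --pt "0.43 6.5 0 7.5 0" --pt "0.43 6.5 0 7.5 0"

```text
clock: 12.55
position: [535.0, -72.9, 32.9]
ee_rot: [-0.017, 0.999, 0.001, 0.038]
contact_force: [0.4, -0.6, -0.1]
gripper_width: 24.0
grasp_force: 0.0
```

```bash
python3 sh.py 540 -72 20
```

```text
t 12.55 pos [535.  -72.9  32.9] w 24.0 F [ 0.4 -0.6 -0.1] M [-0.02  0.08 -0.05] yaz 92.0 yz 0.001
[540.0, -72.0, 20.0] -> [-4.   0.7 13.3]
world x in tool [-0.997 -0.034  0.075] y [-0.034  0.999  0.004] z [-0.075  0.001 -0.997]
```

Emit:
drive_tool --pt "0.43 0 0 12 0" --pt "0.43 0 10 12 0" --pt "0.43 0 18 12 0" --pt "0.43 0 26 12 0" --pt "0.43 0 34 12 0" --pt "0.43 0 42 14 0" --pt "0.43 0 48 16 0" --pt "0.43 0 54 18 0" --pt "0.43 0 58 20 0" --pt "0.43 0 58 20 0"

```text
clock: 13.55
position: [534.7, -14.1, 12.9]
ee_rot: [-0.017, 0.999, 0.001, 0.038]
contact_force: [-1.6, -0.2, 2.2]
gripper_width: 24.1
grasp_force: 5.6
```

```bash
python3 sh.py
python3 - <<'E'
from h import *
a=arm.get_image("side")[140:280,270:430]; b=arm.get_image("top")[90:230,260:380]
cv2.imwrite("pics/s4.png",cv2.resize(np.hstack([a,b]),(800,400),interpolation=2))
E
```

```text
t 13.55 pos [534.7 -14.1  12.9] w 24.1 F [-1.6 -0.2  2.2] M [-0.25  0.52 -0.11] yaz 92.0 yz 0.001
world x in tool [-0.997 -0.035  0.075] y [-0.035  0.999  0.004] z [-0.075  0.001 -0.997]
```

View pics/s4.png

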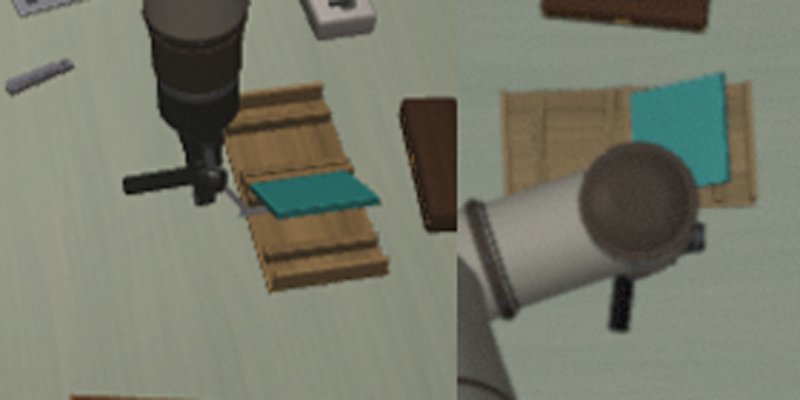

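The push worked: the side view shows the coaster tipped up on the rolled blade at crop (315,192), against the rib. I'll push a bit further and then clamp, so the bar aligns at 90° roll.

Emit:
drive_tool --pt "0.43 0 4 1 0" --pt "0.43 0 8 2 0" --pt "0.43 0 12 2 0" --pt "0.43 0 15 2 0" --pt "0.43 0 15 2 0" --pt "1 0 15 2 0" --pt "1 0 15 2 0" --pt "1 0 15 2 0"

```text
clock: 14.45
position: [533.1, -0.6, 10.3]
ee_rot: [-0.016, 0.999, 0.001, 0.036]
contact_force: [-2.0, -3.0, -2.9]
gripper_width: 18.1
grasp_force: 58.9
```

```bash
python3 sh.py
python3 - <<'E'
from h import *
a=arm.get_image("side")[140:280,270:430]; b=arm.get_image("top")[90:230,260:380]
cv2.imwrite("pics/s5.png",cv2.resize(np.hstack([a,b]),(800,400),interpolation=2))
hsv=cv2.cvtColor(a,cv2.COLOR_BGR2HSV); m=cv2.inRange(hsv,(80,100,40),(100,255,255)); cn=max(cv2.findContours(m,0,2)[0],key=cv2.contourArea); print((cv2.boxPoints(cv2.minAreaRect(cn))).round(),cv2.contourArea(cn)); print(cv2.approxPolyDP(cn,3,True)[:,0].tolist())
E
```

```text
t 14.45 pos [533.1  -0.6  10.3] w 18.1 F [-2.  -3.  -2.9] M [-0.88  0.86 -0.37] yaz 91.9 yz 0.0
world x in tool [-0.997 -0.033  0.072] y [-0.033  0.999  0.003] z [-0.072  0.    -0.997]
[[ 88.  62.]
 [131.  56.]
 [131.  60.]
 [ 88.  65.]] 97.0
[[131, 57], [88, 65]]
```

Emit:
drive_tool --pt "1 2 0 -6 0" --pt "1 4 0 -12 0" --pt "1 6 0 -18 0" --pt "1 8 0 -24 0" --pt "1 10 0 -31 0" --pt "1 10 5 -31 0" --pt "1 10 10 -31 0" --pt "1 10 14 -32 0" --pt "1 10 18 -32 0" --pt "1 10 22 -33 0" --pt "1 10 26 -33 0" --pt "1 10 29 -33 0"

```text
clock: 15.75
position: [521.1, 29.1, 43.0]
ee_rot: [-0.017, 0.999, 0.001, 0.038]
contact_force: [-0.5, 0.1, -1.2]
gripper_width: 18.1
grasp_force: 59.2
```

```bash
python3 sh.py
python3 - <<'E'
from h import *
a=arm.get_image("side"); b=arm.get_image("top")
cv2.imwrite("pics/s6.png",cv2.resize(np.hstack([a[140:280,270:430],b[90:230,260:380]]),(800,400),interpolation=2))
for im in(a,b):
    m=cv2.inRange(cv2.cvtColor(im,cv2.COLOR_BGR2HSV),(80,100,30),(100,255,255)); cn=max(cv2.findContours(m,0,2)[0],key=cv2.contourArea); print(cv2.contourArea(cn),cv2.approxPolyDP(cn,3,True)[:,0].tolist())
E
```

```text
t 15.75 pos [521.1  29.1  43. ] w 18.1 F [-0.5  0.1 -1.2] M [0.04 0.16 0.03] yaz 92.0 yz 0.001
world x in tool [-0.997 -0.034  0.075] y [-0.034  0.999  0.003] z [-0.075  0.001 -0.997]
598.0 [[382, 176], [351, 180], [353, 189], [381, 186], [377, 194], [357, 197], [359, 204], [391, 199]]
672.0 [[286, 124], [287, 146], [306, 142], [315, 147], [314, 135], [319, 130], [323, 157], [321, 122]]
```

View pics/s6.png

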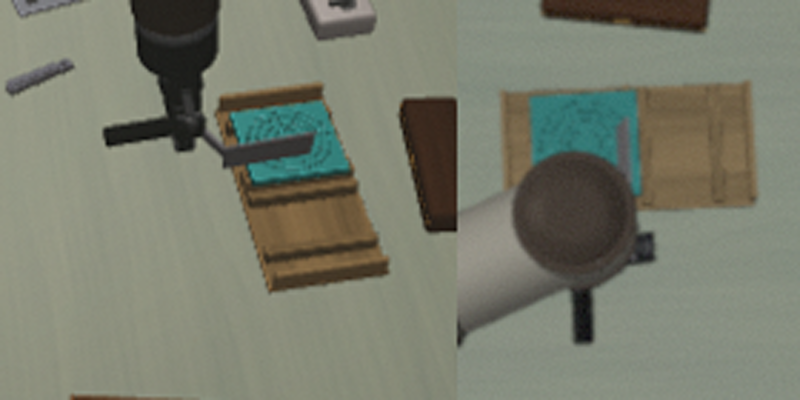

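The ringed side is up and the coaster lies flat in the other bay (side crop (290,142)). The blade stands clear above it. Now I'll work out the numbers for retreating and unrolling the turner beside the rest plate.

```bash
python3 - <<'E'
from h import *
c=cam("side"); s=arm.read_state(); f=800/280
for n,u,z in(("tip top",(316,133),78),("tip bot",(312,156),37),("heel bot",(226,167),37),("handle rear",(107,133),57)): print(n,ray(c,(270+u[0]/f,140+u[1]/f),z).round(1))
print(s['position'])
ro=np.array([428,316.4]); rr=R.from_euler('z',13,degrees=True)
W=lambda x,y:(ro+rr.apply([x,y,0])[:2]).round(1)
g=25
print('unroll start TCP (origin x=22, handle y=84):',W(22+g,84),' end rho40:',W(22+g,51),'place:',W(g,0))
E
python3 sh.py 480 29 150 452 410 150 103
```

```text
tip top [644.6 -11.6  78. ]
tip bot [646.9  -6.6  37. ]
heel bot [558.9  -8.7  37. ]
handle rear [445.8  34.5  57. ]
[521.09091682  29.08594475  43.08099286]
unroll start TCP (origin x=22, handle y=84): [454.9 408.8]  end rho40: [462.3 376.7] place: [452.4 322. ]
t 15.85 pos [521.1  29.1  43.1] w 17.9 F [ 0.2  0.  -1.3] M [-0.03  0.21 -0.  ] yaz 92.0 yz 0.001
[480.0, 29.0, 150.0] -> [  32.9    1.4 -109.7]
[452.0, 410.0, 150.0] -> [  47.7  383.2 -110.5]
roll -11.0
world x in tool [-0.997 -0.035  0.075] y [-0.034  0.999  0.003] z [-0.075  0.001 -0.997]
```

Emit:
drive_tool --pt "1 3 0 -45 0" --pt "1 5 0 -84 0" --pt "1 47 384 -85 -11" --pt "1 47 384 -85 -11" --pt "1 47 384 -85 -11" --pt "1 47 384 -85 -11" --pt "1 47 384 -85 -11" --pt "1 47 384 -85 -11" --pt "1 47 384 -85 -11" --pt "1 47 384 -85 -11" --pt "1 47 384 -85 -11"

```text
clock: 16.95
position: [454.3, 415.2, 124.3]
ee_rot: [-0.115, 0.993, -0.002, 0.038]
contact_force: [-0.1, -0.0, -0.2]
gripper_width: 18.2
grasp_force: 59.4
```

```bash
python3 sh.py 455 411 20 455 411 7 103
python3 - <<'E'
from h import *
b=arm.get_image("top"); m=cv2.inRange(cv2.cvtColor(b,cv2.COLOR_BGR2HSV),(80,100,30),(100,255,255)); cn=max(cv2.findContours(m,0,2)[0],key=cv2.contourArea); c=cam("top")
P=np.array([ray(c,p[0],28)[:2] for p in cn],np.float32); q=cv2.minAreaRect(P); print(q, R.from_euler('z',-1.8,degrees=True).apply([q[0][0]-626.2,q[0][1]+19.8,0]))
E
```

```text
t 16.95 pos [454.3 415.2 124.3] w 18.2 F [-0.1 -0.  -0.2] M [-0.08  0.2   0.01] yaz 103.2 yz -0.012
[455.0, 411.0, 20.0] -> [  8.2  -3.  104.1]
[455.0, 411.0, 7.0] -> [  9.2  -2.9 117. ]
roll 0.2
world x in tool [-0.971 -0.228  0.077] y [-0.229  0.974  0.006] z [-0.076 -0.012 -0.997]
((630.8048706054688, 22.938114166259766), (98.9100570678711, 97.27498626708984), 2.218672513961792) [ 5.94503499 42.57238301  0.        ]
```

Emit:
drive_tool --pt "1 4 -3 50 0" --pt "1 8 -3 90 0" --pt "1 9 -3 112 0" --pt "1 9 -3 117 0" --pt "1 9 -3 117 0"

```text
clock: 17.5
position: [455.8, 405.1, 7.3]
ee_rot: [-0.112, 0.993, -0.003, 0.037]
contact_force: [-0.2, -0.1, -1.1]
gripper_width: 17.7
grasp_force: 58.6
```

```bash
python3 sh.py 103
```

```text
t 17.5 pos [455.8 405.1   7.3] w 17.7 F [-0.2 -0.1 -1.1] M [ 0.03  0.22 -0.01] yaz 102.9 yz -0.014
roll -0.1
world x in tool [-0.972 -0.223  0.075] y [-0.223  0.975  0.003] z [-0.074 -0.014 -0.997]
```

Emit:
drive_tool --pt "1 0 3 0.5 0" --pt "0.43 0 3 0.5 0" --pt "0.43 0 3 0.5 0" --pt "0.43 0 -1 -1 0" --pt "0.43 0 -5 -6 0" --pt "0.43 1 -10 -12 0" --pt "0.43 1 -16 -17 0" --pt "0.43 1 -23 -21 0" --pt "0.43 2 -32 -24 0" --pt "0.43 2 -40 -26 0" --pt "0.43 2 -48 -27 0" --pt "0.43 2 -48 -27 0"

```text
clock: 18.7
position: [462.3, 356.8, 34.7]
ee_rot: [-0.112, 0.993, -0.003, 0.037]
contact_force: [1.1, -0.8, 0.6]
gripper_width: 24.4
grasp_force: 0.0
```

```bash
python3 sh.py 103
python3 - <<'E'
from h import *
a=arm.get_image("side")[80:180,250:390]; b=arm.get_image("top")[140:260,150:240]
cv2.imwrite("pics/s7.png",np.hstack([cv2.resize(a,(448,320),interpolation=2),cv2.resize(b,(240,320),interpolation=2)]))
E
```

```text
t 18.7 pos [462.3 356.8  34.7] w 24.4 F [ 1.1 -0.8  0.6] M [ 0.06  0.18 -0.  ] yaz 102.8 yz -0.014
roll -0.2
world x in tool [-0.972 -0.222  0.074] y [-0.222  0.975  0.002] z [-0.073 -0.014 -0.997]
```

View pics/s7.png

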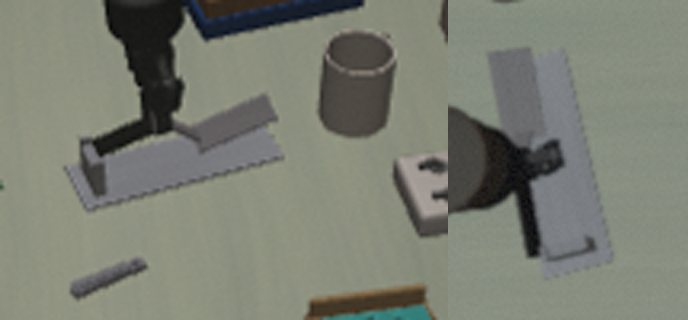

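The crop shows the blade over the plate's +y edge at (235,125), rolling back. The handle rear at (100,150) is close to the saddle. I'll clamp and read the width.

Emit:
drive_tool --pt "0.6 0 0 0 0" --pt "1 0 0 0 0" --pt "1 0 0 0 0" --pt "1 0 0 0 0"

```text
clock: 19.2
position: [462.2, 358.9, 34.7]
ee_rot: [-0.113, 0.993, -0.003, 0.038]
contact_force: [1.0, -0.5, 0.1]
gripper_width: 12.5
grasp_force: 58.1
```

Emit:
drive_tool --pt "1 2 0 -40 0" --pt "1 3 0 -60 0" --pt "1 3 0 -60 0"

```text
clock: 19.5
position: [455.8, 359.6, 97.4]
ee_rot: [-0.113, 0.993, -0.0, 0.04]
contact_force: [0.0, 0.3, -1.0]
gripper_width: 12.7
grasp_force: 58.2
```

```bash
python3 sh.py 103
python3 - <<'E'
from h import *
# find blade/handle in wrist+side views numerically
c=cam("side"); a=arm.get_image("side"); g=cv2.cvtColor(a,cv2.COLOR_BGR2GRAY); hsv=cv2.cvtColor(a,cv2.COLOR_BGR2HSV)
cv2.imwrite("pics/s8.png",a)
w=arm.get_image("wrist"); cv2.imwrite("pics/w2.png",w)
s=arm.read_state()['position']
rr=R.from_euler('z',13,degrees=True)
# predicted blade corners if level and grip g=25 (tool tilt ignored): handle centre z = tcp+16
for lab,p in (("tipL",[150-25,21,-46]),("tipR",[125,-21,-46]),("heelR",[35,-21,-46]),("heelL",[35,21,-46]),("rear",[-75,0,0])):
    P=s+[-1.5,0,17]+rr.apply(p); print(lab,P.round(),proj(c,P).round(1))
sub=a[90:170,270:370]; m=((hsv[...,1]<45)&(g>50)&(g<112)).astype(np.uint8)[90:170,270:370]
n,l,st,ce=cv2.connectedComponentsWithStats(m); 
for i in range(1,n):
    if st[i,4]>40: cn=cv2.findContours((l==i).astype(np.uint8),0,2)[0][0]; print(st[i],(cv2.approxPolyDP(cn,2,True)[:,0]+[270,90]).tolist())
E
```

```text
t 19.5 pos [455.8 359.6  97.4] w 12.7 F [ 0.   0.3 -1. ] M [0.03 0.16 0.02] yaz 103.0 yz -0.009
roll -0.0
world x in tool [-0.971 -0.224  0.079] y [-0.224  0.974  0.009] z [-0.079 -0.009 -0.997]
tipL [570. 406.  65.] [329.   98.7]
tipR [579. 365.  65.] [333.8 106.2]
heelR [492. 345.  65.] [308.4 112.4]
heelL [482. 386.  65.] [303.9 104.7]
rear [380. 341. 111.] [273.5 104.9]
[ 79   0  21  33 599] [[356, 90], [351, 97], [349, 115], [354, 121], [365, 122], [369, 119], [369, 92]]
[ 30   2  35  20 275] [[334, 98], [328, 92], [307, 104], [300, 100], [301, 97], [300, 104], [311, 111]]
[ 5 33  9 19 96] [[275, 123], [275, 133], [279, 141], [282, 141], [282, 130], [278, 131], [275, 126], [278, 123]]
[ 6 39 63 17 80] [[338, 129], [276, 144]]
[ 2 71 24  9 93] [[295, 162], [291, 161], [272, 169], [283, 169]]
```

```bash
python3 sh.py 453.5 322.3 97 453.5 322.3 60 453.5 322.3 34.5 103
python3 - <<'E'
from h import *
a=cv2.imread("pics/s8.png"); g=cv2.cvtColor(a,cv2.COLOR_BGR2GRAY); m=(g<38).astype(np.uint8); m[:90]=0;m[135:]=0;m[:,:262]=0;m[:,312:]=0
cn=max(cv2.findContours(m,0,2)[0],key=cv2.contourArea); print(cv2.approxPolyDP(cn,2,True)[:,0].tolist())
E
```

```text
t 19.6 pos [454.3 357.6  94. ] w 12.4 F [ 1.   0.6 -1.7] M [-0.06  0.18 -0.01] yaz 102.9 yz -0.013
[453.5, 322.3, 97.0] -> [  8.5 -34.3  -3.1]
[453.5, 322.3, 60.0] -> [ 11.2 -33.8  33.7]
[453.5, 322.3, 34.5] -> [ 13.1 -33.5  59.2]
roll -0.1
world x in tool [-0.972 -0.223  0.075] y [-0.224  0.975  0.003] z [-0.073 -0.013 -0.997]
[[303, 90], [290, 90], [293, 92], [293, 100], [273, 111], [274, 114], [293, 106], [294, 97], [296, 104], [300, 103], [299, 98]]
```

Emit:
drive_tool --pt "1 8.5 -34 -3 0" --pt "1 8.5 -34 -3 0" --pt "1 11 -34 25 0" --pt "1 12 -34 42 0" --pt "1 12.5 -33.5 52 0" --pt "1 13 -33.5 59 0" --pt "1 13 -33.5 59 0"

```text
clock: 20.3
position: [455.9, 322.2, 40.7]
ee_rot: [-0.114, 0.993, -0.003, 0.04]
contact_force: [-6.4, -11.8, 37.6]
gripper_width: 12.5
grasp_force: 70.9
```

```bash
python3 sh.py 103
python3 - <<'E'
from h import *
c=cam("side"); a=arm.get_image("side"); cv2.imwrite("pics/s9.png",a); s=arm.read_state()['position']; rr=R.from_euler('z',13,degrees=True)
for lab,p in (("tipL",[125,21,-43.5]),("tipR",[125,-21,-43.5]),("rear",[-75,0,0])):
    P=s+[-1.5,0,16]+rr.apply(p); print(lab,P.round(),proj(c,P).round(1))
g=cv2.cvtColor(a,cv2.COLOR_BGR2GRAY); m=(g<38).astype(np.uint8); m[:105]=0;m[150:]=0;m[:,:262]=0;m[:,312:]=0
cn=max(cv2.findContours(m,0,2)[0],key=cv2.contourArea); print(cv2.approxPolyDP(cn,2,True)[:,0].tolist())
for r in range(112,140,2): print(r,g[r,300:345:3].tolist())
E
```

```text
t 20.3 pos [455.9 322.2  40.7] w 12.5 F [ -6.4 -11.8  37.6] M [-3.09  0.83 -0.18] yaz 103.1 yz -0.016
roll 0.1
world x in tool [-0.971 -0.226  0.079] y [-0.227  0.974  0.002] z [-0.078 -0.016 -0.997]
tipL [572. 371.  13.] [330.6 117.5]
tipR [581. 330.  13.] [335.5 125.2]
rear [381. 305.  57.] [276.  125.4]
[[305, 112], [302, 115], [298, 112], [298, 105], [290, 105], [295, 114], [294, 120], [275, 125], [274, 129], [295, 125], [295, 119], [298, 125], [301, 125]]
112 [38, 49, 78, 140, 139, 143, 143, 145, 142, 141, 143, 141, 139, 140, 141]
114 [30, 33, 75, 140, 141, 144, 140, 145, 144, 143, 143, 141, 140, 140, 141]
116 [28, 28, 141, 143, 142, 143, 140, 145, 144, 142, 137, 143, 142, 139, 141]
118 [29, 19, 148, 143, 142, 145, 145, 138, 125, 126, 127, 145, 142, 140, 141]
120 [29, 144, 144, 146, 131, 132, 131, 127, 126, 116, 127, 135, 141, 141, 141]
122 [30, 153, 138, 128, 126, 125, 116, 107, 99, 99, 129, 125, 144, 140, 140]
124 [34, 106, 124, 118, 110, 105, 102, 100, 101, 99, 108, 127, 139, 140, 141]
126 [79, 59, 111, 103, 101, 100, 101, 100, 103, 101, 102, 126, 127, 141, 141]
128 [124, 110, 76, 103, 102, 103, 103, 101, 104, 103, 84, 125, 127, 143, 142]
130 [122, 123, 72, 104, 103, 102, 103, 93, 91, 110, 131, 107, 122, 142, 142]
132 [120, 121, 114, 103, 103, 90, 109, 117, 93, 106, 129, 146, 145, 143, 142]
134 [120, 122, 121, 91, 108, 128, 93, 123, 134, 144, 145, 145, 144, 144, 141]
136 [119, 119, 124, 97, 99, 129, 146, 143, 145, 143, 142, 144, 145, 143, 141]
138 [127, 93, 121, 141, 147, 143, 143, 142, 144, 143, 144, 145, 144, 145, 141]
```

Run:
```python
from h import *
for f in("side0","s9"):
    a=cv2.imread(f"pics/{f}.png"); g=cv2.cvtColor(a,cv2.COLOR_BGR2GRAY); m=(g<38).astype(np.uint8); m[:105]=0;m[150:]=0;m[:,:262]=0;m[:,312:]=0
    cn=max(cv2.findContours(m,0,2)[0],key=cv2.contourArea); print(f,cv2.approxPolyDP(cn,1.5,True)[:,0].tolist())
    b=((g>88)&(g<113)).astype(np.uint8); b[:112]=0;b[142:]=0;b[:,:303]=0;b[:,345:]=0
    b=cv2.morphologyEx(b,cv2.MORPH_OPEN,np.ones((3,3),np.uint8)); cn=max(cv2.findContours(b,0,2)[0],key=cv2.contourArea); print(cv2.contourArea(cn),cv2.approxPolyDP(cn,1.5,True)[:,0].tolist())
```

```text
side0 [[302, 119], [275, 125], [276, 129], [299, 123]]
162.5 [[332, 123], [329, 119], [309, 124], [310, 131], [331, 126]]
s9 [[305, 112], [302, 115], [298, 112], [298, 105], [290, 105], [292, 112], [295, 114], [294, 120], [273, 126], [274, 129], [295, 125], [293, 121], [295, 119], [298, 121], [298, 125], [301, 125], [301, 119], [304, 117]]
165.5 [[328, 121], [308, 125], [308, 132], [325, 130], [330, 127]]
```

Emit:
drive_tool --pt "1 0 0 -4 0" --pt "1 0 0 -5 0" --pt "0.5 0 0 -5 0" --pt "0 0 0 -5 0" --pt "-1 0 0 -5 0" --pt "-1 0 0 -5 0" --pt "-1 0 0 -5 0" --pt "-1 0 0 -5 0"

```text
clock: 21.15
position: [453.6, 322.5, 39.8]
ee_rot: [-0.113, 0.993, -0.003, 0.037]
contact_force: [-0.6, 0.2, 0.0]
gripper_width: 85.2
grasp_force: 0.0
```

```bash
python3 sh.py 103
```

```text
t 21.15 pos [453.6 322.5  39.8] w 85.2 F [-0.6  0.2  0. ] M [ 0.01  0.15 -0.01] yaz 102.9 yz -0.014
roll -0.1
world x in tool [-0.972 -0.224  0.075] y [-0.224  0.975  0.003] z [-0.074 -0.014 -0.997]
```

Emit:
drive_tool --pt "-1 0 0 -40 0" --pt "-1 0 0 -90 0" --pt "-1 0 0 -140 0" --pt "-1 60 -60 -180 0" --pt "-1 60 -110 -200 0" --pt "-1 60 -160 -200 0" --pt "-1 60 -200 -200 0" --pt "-1 60 -200 -200 0"

```text
clock: 21.95
position: [424.5, 110.9, 238.8]
ee_rot: [-0.112, 0.993, -0.002, 0.038]
contact_force: [-0.5, 0.5, -0.6]
gripper_width: 85.1
grasp_force: 0.0
```

```bash
python3 sh.py
python3 - <<'E'
from h import *
a=arm.get_image("side"); cv2.imwrite("pics/s10.png",a); g=cv2.cvtColor(a,cv2.COLOR_BGR2GRAY); m=(g<38).astype(np.uint8); m[:105]=0;m[150:]=0;m[:,:262]=0;m[:,312:]=0
cn=max(cv2.findContours(m,0,2)[0],key=cv2.contourArea); print(cv2.approxPolyDP(cn,1.5,True)[:,0].tolist())
b=((g>88)&(g<113)).astype(np.uint8); b[:112]=0;b[142:]=0;b[:,:303]=0;b[:,345:]=0
b=cv2.morphologyEx(b,cv2.MORPH_OPEN,np.ones((3,3),np.uint8)); cn=max(cv2.findContours(b,0,2)[0],key=cv2.contourArea); print(cv2.approxPolyDP(cn,1.5,True)[:,0].tolist())
t=arm.get_image("top"); cv2.imwrite("pics/top2.png",t)
for f in("top0","top2"):
    im=cv2.imread(f"pics/{f}.png"); G=cv2.cvtColor(im,cv2.COLOR_BGR2GRAY); m=(G<45).astype(np.uint8); m[:192]=0;m[245:]=0;m[:,:175]=0;m[:,212:]=0
    cn=max(cv2.findContours(m,0,2)[0],key=cv2.contourArea); c=cam("top"); P=np.array([ray(c,p[0],59)[:2] for p in cn],np.float32); print(f,cv2.minAreaRect(P))
    b=((G>80)&(G<104)).astype(np.uint8); b[:155]=0;b[205:]=0;b[:,:165]=0;b[:,205:]=0; cn=max(cv2.findContours(cv2.morphologyEx(b,cv2.MORPH_OPEN,np.ones((3,3),np.uint8)),0,2)[0],key=cv2.contourArea); print(cv2.minAreaRect(np.array([ray(c,p[0],6)[:2] for p in cn],np.float32)))
E
```

```text
t 21.95 pos [424.5 110.9 238.8] w 85.1 F [-0.5  0.5 -0.6] M [ 0.02  0.15 -0.05] yaz 102.8 yz -0.013
world x in tool [-0.972 -0.222  0.077] y [-0.223  0.975  0.005] z [-0.076 -0.013 -0.997]
[[285, 105], [294, 111], [298, 127], [303, 126], [302, 120], [306, 117], [304, 105], [295, 105], [294, 107]]
[[330, 125], [328, 121], [307, 125], [307, 129], [312, 134], [313, 131], [317, 130], [320, 132], [321, 129], [328, 128]]
top0 ((424.8235168457031, 316.12506103515625), (91.18992614746094, 12.054561614990234), 13.531713485717773)Traceback (most recent call last):
  File "<stdin>", line 10, in <module>
ValueError: max() iterable argument is empty
```

Run:
```python
from h import *
c=cam("top")
for f in("top0","top2"):
    im=cv2.imread(f"pics/{f}.png"); G=cv2.cvtColor(im,cv2.COLOR_BGR2GRAY); m=(G<45).astype(np.uint8); m[:192]=0;m[245:]=0;m[:,:175]=0;m[:,212:]=0
    cn=max(cv2.findContours(m,0,2)[0],key=cv2.contourArea); P=np.array([ray(c,p[0],59)[:2] for p in cn],np.float32); print(f,cv2.minAreaRect(P),cv2.boundingRect(cn))
    print([G[r,172:204:2].tolist() for r in(166,172,178,184,190)])
a,b=[cv2.imread(f"pics/{f}.png").astype(int) for f in("top0","top2")]
m=cv2.inRange(cv2.cvtColor(b.astype(np.uint8),cv2.COLOR_BGR2HSV),(80,100,30),(100,255,255)); cn=max(cv2.findContours(m,0,2)[0],key=cv2.contourArea); print('coaster',cv2.minAreaRect(np.array([ray(c,p[0],28)[:2] for p in cn],np.float32)))
d=np.abs(a-b).max(2); 
for n,(u,v,w,h) in dict(charger=(205,90,40,30),batt=(383,72,36,34),clip=(240,215,20,35),glasses=(287,70,65,34),med=(445,98,30,30),mug=(145,100,38,42),tray=(395,180,84,70)).items(): print(n,(d[v:v+h,u:u+w]>30).mean().round(3))
```

```text
top0 ((424.8235168457031, 316.12506103515625), (91.18992614746094, 12.054561614990234), 13.531713485717773) (184, 201, 12, 35)
[[125, 118, 110, 103, 105, 106, 107, 104, 106, 119, 123, 122, 125, 131, 132, 131], [126, 119, 106, 107, 105, 107, 104, 106, 103, 105, 119, 124, 111, 132, 130, 131], [126, 125, 111, 105, 106, 106, 104, 107, 106, 105, 113, 120, 124, 121, 133, 132], [135, 126, 122, 110, 108, 103, 105, 107, 108, 102, 106, 113, 121, 117, 124, 131], [131, 125, 125, 118, 109, 107, 105, 108, 106, 107, 104, 108, 117, 120, 119, 129]]
top2 ((443.0831298828125, 317.7249755859375), (36.16163635253906, 11.318438529968262), 12.137100219726562) (186, 204, 7, 15)
[[130, 132, 131, 128, 131, 131, 129, 126, 124, 120, 121, 122, 129, 137, 140, 139], [129, 130, 122, 106, 109, 105, 108, 108, 110, 108, 107, 122, 119, 135, 135, 133], [130, 128, 131, 114, 109, 108, 107, 108, 108, 109, 111, 110, 126, 124, 135, 139], [136, 132, 127, 126, 108, 111, 106, 107, 107, 112, 106, 110, 120, 121, 129, 135], [133, 128, 132, 131, 118, 111, 110, 109, 108, 110, 109, 107, 107, 122, 122, 137]]
coaster ((630.7456665039062, 23.058650970458984), (98.86612701416016, 97.08509063720703), 2.1085193157196045)
charger 0.0
batt 0.0
clip 0.62
glasses 0.0
med 0.0
mug 0.0
tray 0.134
```

Emit:
drive_tool --pt "-1 0 -60 -20 0" --pt "-1 0 -120 -40 0" --pt "-1 0 -180 -40 0" --pt "-1 0 -240 -40 0" --pt "-1 0 -260 -40 0" --pt "-1 0 -260 -40 0" --pt "-1 0 -260 -40 0"

```text
clock: 22.75
position: [480.6, -141.7, 280.5]
ee_rot: [-0.111, 0.993, -0.003, 0.037]
contact_force: [-0.4, 0.3, -0.5]
gripper_width: 85.5
grasp_force: 0.0
```

Run:
```python
from h import *
c=cam("top"); cv2.imwrite("pics/top3.png",arm.get_image("top")); cv2.imwrite("pics/s11.png",arm.get_image("side"))
for f in("top0","top3"):
    im=cv2.imread(f"pics/{f}.png"); G=cv2.cvtColor(im,cv2.COLOR_BGR2GRAY); m=(G<45).astype(np.uint8); m[:192]=0;m[245:]=0;m[:,:175]=0;m[:,212:]=0
    cn=max(cv2.findContours(m,0,2)[0],key=cv2.contourArea); P=np.array([ray(c,p[0],59)[:2] for p in cn],np.float32); print(f,cv2.minAreaRect(P),cv2.boundingRect(cn))
for f in("side0","s11"):
    g=cv2.imread(f"pics/{f}.png",0); m=(g<38).astype(np.uint8); m[:105]=0;m[150:]=0;m[:,:262]=0;m[:,312:]=0
    cn=max(cv2.findContours(m,0,2)[0],key=cv2.contourArea); print(f,cv2.approxPolyDP(cn,1.5,True)[:,0].tolist())
a,b=[cv2.imread(f"pics/{f}.png").astype(int) for f in("top0","top3")]; d=np.abs(a-b).max(2); print('clip',(d[215:250,240:260]>30).mean())
s=arm.read_state(); print(s['clock'],s['position'].round())
```

```text
top0 ((424.8235168457031, 316.12506103515625), (91.18992614746094, 12.054561614990234), 13.531713485717773) (184, 201, 12, 35)
top3 ((416.02679443359375, 311.6334228515625), (91.62934112548828, 11.776885986328125), 12.196346282958984) (186, 204, 11, 36)
side0 [[302, 119], [275, 125], [276, 129], [300, 123]]
s11 [[299, 120], [280, 125], [277, 124], [273, 128], [274, 130], [298, 124]]
clip 0.0
22.85 [ 480. -140.  281.]
```

```bash
python3 -c "
from bench import arm
print(arm.job_done())"
```

```text
the job is handed in; nothing more can be done
None
```

I handed the job in at 22.9 s: the organiser is in the tray, the coaster lies ringed side up in the other bay, and the turner is back on its rest about 10 mm off its old spot. The wrist could not tilt enough for the flip, so I rolled the turner by pushing its handle over in the channel, then clamped it to tip the coaster over the rib. I saw no bystander move; the verdict itself was not returned.

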